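# Open the cafe's topping station for service

## Robot

A 6-joint arm with a two-finger parallel gripper is mounted at the origin on the work surface. World frame = base frame: x ahead of the robot, y to its left, z up, the work surface at z = 0. Lengths are in mm, angles in rad, forces in N, time in s.
With the tool pointing down it reaches from about 275 to 1000 mm from the base axis. Payload 8.4 kg.
Tool frame: the origin (TCP) lies between the finger pads, 19 mm behind the fingertips; this is the grasp point; z points along the fingers, y is the line along which they close (so a half turn about z gives the same grasp; the last joint's range is limited). The gripper opens to 85 mm and grips with 20 to 120 N. Pads are 22 mm wide; open, the fingers measure 114 mm over their backs; the gripper's body (76 mm by 85 mm) begins 54 mm behind the grasp point. The pads swing forward as they close: fully open they stand 13 mm farther back than shut.
Start: joints at [-1.351, 0.353, 1.633, -0, 1.155, -0.002], TCP at [137.489, -609.692, 249.981] pointing down, gripper open.
Joint ranges: [-2.63, 2.63], [-0.92, 2.1], [0.06, 2.66], [-1.3, 4.44], [0, 2.69], [-3.02, 3.02]. Speed limits (rad/s): [2.22, 2.22, 2.79, 3.14, 3.14, 3.14].

## Interface

Orientations are given as [roll, pitch, yaw] about the fixed x, y, z axes, in that order (R = Rz(yaw) Ry(pitch) Rx(roll)).
In Python, from rig import sensors, grab_frame, camera_params, order gives the robot as it stands. The module is installed in compiled form; this text tells all that it offers.
- The arm moves only by the tool move_arm, never from a script. Its argument "motion" is a list of rows, each a list of 7 numbers: the turn, a rotation vector about the tool's x, y, z in rad, then the shift along the tool's x, y, z in m, then the finger opening in m, from 0 to 0.0854. A call has 1 to 8 rows; each row is the pose to reach, as a shift and turn from the pose commanded when the call began, along the tool's axes at that moment; what a row does not reach only later rows make up. A row lasts 1/8 s, in which the tool goes at most 62.5 mm and 10.7 degrees, less where a joint would pass 70% of its speed; a pose out of reach is approached as far as the arm can. A call with a gripper value outside its range is refused whole. The fingers move at their own pace and stop on an object; "grip_force" is the grip in N (left out, the last holds). Time passes only in rows, so rows that repeat a pose let the fingers close. It gives the time, the measured TCP pose, the force, the opening and the grip force at its end, in the units of the state.
- sensors.sense(): the state, without advancing time (a new reading comes with each control period).
- grab_frame(name): name is "scene" or "side" or "wrist"; returns (picture, depth): 400x640x3 uint8, red, green, blue; 400x640 float32, mm along the optical axis (not along the pixel's ray), 0 where there is no reading.
- camera_params(name): a dict with "camera_matrix" (3x3 intrinsics, pixels), "k1" (the pictures are not rectified: a ray, as slopes to the right and down, at radius r is drawn at 1 + k1 r^2 times it, then the intrinsics apply), "world_from_camera" (4x4, takes a point from camera to world coordinates). Camera axes: x right, y down, z forward; pixel columns grow to the right and rows downward; lengths in mm; the calibration is good to about 2 mm. A picture is of the moment at which its call begins: read the wrist's pose just before it. camera_params takes no time and is no camera call; for the wrist camera it gives the pose at the moment of the call.
- order.sign_off(): hands the job in; it is judged then, once.
The state is a dict: "clock": time; "qpos": joint angles; "qvel": joint speeds; "joint_efforts": joint torques, N m; "eef_pos": TCP position; "tcp_rot": TCP orientation; "contact_force": force on the tool from outside, world axes, zero at the start; "wrist_torque": the same for the moment, N m; "opening": opening from 0.0 (shut) to 1.0 (fully open); "grasp_force": force on a finger pad.
Only numpy, scipy, OpenCV 4.12 (cv2) and the standard library are available. Lean on these libraries where they do the work, as an engineer would, in place of code of your own. Each camera call takes 0.05 s, during which the arm holds its last target. There are 200 camera calls.

## Task

Open the topping station for service: take the lid off its covered round well and stand it upright in a free slot of the wire lid rack, setting it down on the rack's rails before you let go, and push the flat white cover all the way open, to the robot's right (it has no handle: press on it and drag). Leave the lid that already stands in the rack and the other things on the counter where they are.

Things in the scene. Friction and masses are not known exactly. Their poses are not given: they have to be found in the camera images.
- lid: The lid to put away: pressed steel, round, 164 mm across, about 300 g, lying flat over one of the station's two wells. Origin at the centre of the underside of its flange; z is its axis, towards the handle. Flange from z = 0 to 6 mm; below it a plug 132 mm across and 8 mm deep, loose in the well; above it a boss 90 mm across, up to z = 10 mm.
- lid_handle (a point): Middle of the bar of the lid's black strap handle, 37 mm above the lid's origin; axes as the lid's. The bar runs along the lid's x, 72 mm long, 14 mm wide (y), 14 mm deep (z = 30 to 44 mm), on a leg at each end. A gripper can hold it by its 14 mm sides upright, or leaning along the bar (turned about the lid's y) up to 45 degrees either way, TCP at about z = 38 mm.
- rack: Wire lid rack, fixed, 126 mm (x) by 174 mm (y), 113 mm high. Origin at the centre of its foot, on the counter. Two rails of 6 mm wire along its y at x = -60 and +60 mm, wire centre 30 mm up. On each rail six upright 6 mm tines, up to 113 mm, at y = -70, -42, -14, 14, 42, 70 mm: five slots, 22 mm wide. The middle between the two rows of tines is free (114 mm).
- rack_seat (a point): Where the centre of a lid seated in the rack's middle slot lies: 90 mm above the rack's foot; axes as the rack's. The five slots lie at y = -56, -28, 0, 28, 56 mm from it; the one at -56 mm is taken by the other lid, the rest are free. A lid stands there on its edge on both rails, its axis along the rack's y (handle to either side), leaning 9 degrees at most.
- rack_lid: A second lid, exactly like the first, already standing in the rack in its slot at y = -56 mm with its handle towards the rack's -y; loose. To be left standing there. Same origin and axes as the other lid.
- station: Topping station: grey insulated box 410 mm (x) by 330 mm (y), 120 mm high, fixed. Origin at the centre of its underside, on the counter. Its x points to the robot's right, its y away from the robot (within 8 degrees). Its flat deck, 120 mm up, has two round wells 141 mm across side by side on the robot's side and, behind them, a straight track with the white cover.
- well_left (a point): Middle of the mouth of the left-hand well (seen from the robot), at deck height. One of the two wells is covered by the lid, the other is open with a serving spoon standing in it (either way round).
- well_right (a point): Middle of the mouth of the right-hand well, at deck height, 184 mm from the other.
- ladle: Serving spoon fixed in the open well, an obstacle: its origin is on the well's axis, 48 mm below the deck; its 8 to 13 mm thick handle leans out towards the robot (the station's -y) and ends 105 mm from the well's axis, 90 mm above the deck.
- cover (a joint): Flat white cover, 135 mm along the track (station's x) by 96 mm, flush with the deck, no handle. 0 m = shut over the compartment at the left end of the track, 0.125 m = fully open, against the right end; it moves along the station's +x, to the robot's right. It does not give downwards nor move by itself; about 2 N of friction, so a closed gripper pressed on it with 5 to 20 N drags it along.
- cover_top (a point): Middle of the cover's upper face, at deck height (120 mm); moves with it; axes as the station's.
- mill_a: Pepper mill, light wood, 54 mm across, 184 mm tall, loose; origin at its foot, as for the rest of these bystanders, to be left standing.
- mill_b: Salt mill, darker wood, same size, loose bystander.
- mug: White mug, 82 mm across, 88 mm tall, loose bystander.
- jam: Jam jar, 72 mm across, 95 mm tall, loose bystander.
- tin: White tea tin, 84 mm across, 125 mm tall, loose bystander.
- spoon: Spoon with wooden handle, 190 mm long, lying on the counter between station and rack, loose bystander.
Things that resemble listed ones, but are neither listed nor needed, are in the scene too. Leave any red look-alike of the lid alone.

How it is judged:
By the outcome, as a careful person would: the job done as asked, in the order asked, and still so for the second after the job is handed in, with the robot touching nothing.
It also fails if it takes over 58 s, if anything falls off the work surface, if the arm or the gripper's body presses on something with over 40 N, if the wrist force passes 120 N, or if a joint passes its speed limit or range.

## Working session

There is one attempt and no reset: what is moved stays moved. The work goes in short steps, Python scripts to look and compute and a tool call to move; the robot and the scene stay as the last step left them, time stands still between calls to the robot, and variables do not carry over. Pictures are saved under pics/ and viewed, at most 10 in all, crops included, and the job is handed in when it is done.

Besides the shell and the picture viewer there is one more tool, called as name([rows], argument=value, ...), one row to a line, values as JSON. move_arm: Moves the arm, as the interface text tells. Its arguments: {"type":"object","properties":{"motion":{"type":"array","items":{"type":"array","items":{"type":"number"}}},"grip_force":{"type":"number"}},"required":["motion"]}

```bash
mkdir -p pics
cat > h.py <<'E'
import numpy as np, cv2
from rig import sensors, grab_frame, camera_params, order
def snap(n,f):
    P=camera_params(n); im,d=grab_frame(n)
    cv2.imwrite(f'pics/{f}.png',im[:,:,::-1]); np.savez(f'pics/{f}.npz',im=im,d=d,K=P['camera_matrix'],k1=P['k1'],T=P['world_from_camera'])
    return load(f)
def load(f): return dict(np.load(f'pics/{f}.npz'))
def ray(c,uv):
    uv=np.atleast_2d(np.float64(uv)); K=np.array(c['K'])
    n=cv2.undistortPoints(uv[:,None],K,np.array([float(c['k1']),0,0,0,0]))[:,0] if 0 else None
    q=np.c_[(uv[:,0]-K[0,2])/K[0,0],(uv[:,1]-K[1,2])/K[1,1]]; p=q.copy()
    for _ in range(30): p=q/(1+float(c['k1'])*(p**2).sum(1,keepdims=True))
    return np.c_[p,np.ones(len(p))]
def onz(c,uv,z):
    T=np.array(c['T']); r=ray(c,uv)@T[:3,:3].T; o=T[:3,3]
    return o+r*((z-o[2])/r[:,2])[:,None]
def cloud(c):
    v,u=np.mgrid[0:400,0:640]; r=ray(c,np.c_[u.ravel(),v.ravel()])*c['d'].reshape(-1,1)
    T=np.array(c['T']); return (r@T[:3,:3].T+T[:3,3]).reshape(400,640,3)
def tri(cs,uvs):
    A=np.zeros((3,3));b=np.zeros(3)
    for c,uv in zip(cs,uvs):
        T=np.array(c['T']); r=(ray(c,uv)@T[:3,:3].T)[0]; r/=np.linalg.norm(r); M=np.eye(3)-np.outer(r,r); A+=M;b+=M@T[:3,3]
    return np.linalg.solve(A,b)
E
python3 - <<'E'
from h import *
np.set_printoptions(precision=3,suppress=True)
for n in('scene','side','wrist'):
    c=snap(n,n+'0'); print(n,c['K'][0,0],c['k1'],c['T'])
print(sensors.sense())
E
```

```text
scene 374.50731961528555 0.017591915857401056 [[   0.221    0.641   -0.735 1228.145]
 [   0.975   -0.15     0.163 -168.895]
 [  -0.006   -0.753   -0.658  787.464]
 [   0.       0.       0.       1.   ]]
side 450.90471397502563 -0.0806544532068688 [[   0.997   -0.064    0.046  435.019]
 [  -0.079   -0.757    0.649 -836.594]
 [  -0.007   -0.65    -0.76  1079.259]
 [   0.       0.       0.       1.   ]]
wrist 351.07482514092806 -0.07379944680064511 [[   0.219   -0.937   -0.27   206.122]
 [  -0.976   -0.211   -0.06  -595.809]
 [  -0.001    0.277   -0.961  373.706]
 [   0.       0.       0.       1.   ]]
{'clock': 0.15, 'qpos': array([-1.351,  0.353,  1.634, -0.   ,  1.155, -0.002]), 'qvel': array([ 0.002, -0.002, -0.004,  0.001,  0.   ,  0.   ]), 'joint_efforts': array([  0.   , -60.563, -34.234,  -0.   ,   0.006,   0.   ]), 'eef_pos': array([ 137.396, -609.359,  249.428]), 'tcp_rot': array([-3.141,  0.   ,  0.222]), 'contact_force': array([ 0.1  , -0.084, -0.466]), 'wrist_torque': array([-0.05 ,  0.047, -0.019]), 'grasp_force': 0.0, 'opening': 0.9991618286688495}
```

View pics/scene0.png

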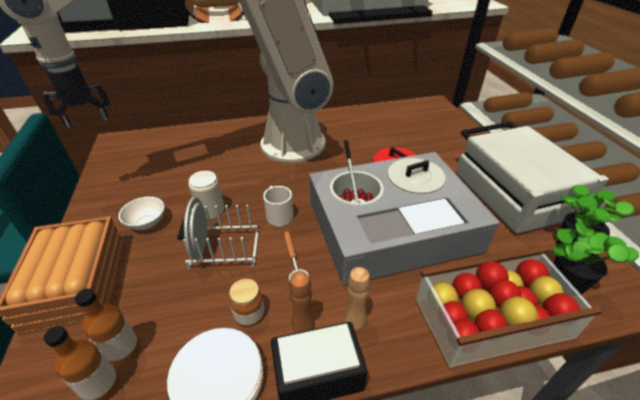

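View pics/side0.png

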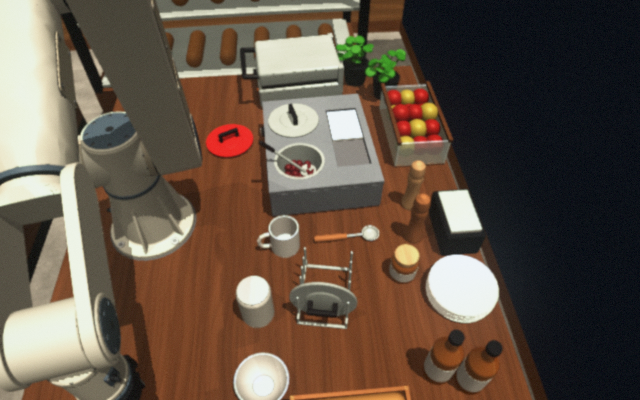

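The scene view shows the lid at (416,175) over the robot's left well, with the ladle in the other well at (357,188). The shut cover is at (431,216) and the rack at (222,235), with its lid at the left end. In the side view the lid is at (293,120), the cover at (344,124) and the rack at (327,290). I'll do a coarse measurement and enlarge the crops.

Run:
```python
from h import *
np.set_printoptions(precision=1,suppress=True)
for n,pts in (('scene0',dict(lid=(440,180),handle=(416,168),cover=(431,216),hole=(385,225),racklid=(195,225),mug=(278,195),tin=(204,180),jam=(245,290),mb=(299,275),ma=(359,272),ladle=(348,145),redlid=(395,155))),('side0',dict(lid=(280,115),handle=(293,115),cover=(344,124),hole=(352,151),racklid=(310,305),mug=(285,222),tin=(255,287),ladle=(268,147),sp=(330,238)))):
    c=load(n); P=cloud(c)
    for k,(u,v) in pts.items(): print(n,k,P[v,u],onz(c,(u,v),126)[0])
a=cv2.imread('pics/scene0.png');b=cv2.imread('pics/side0.png')
r=lambda i:cv2.resize(i,None,fx=4,fy=4,interpolation=cv2.INTER_CUBIC)
cv2.imwrite('pics/c1.png',np.vstack([np.hstack([r(a[190:270,175:275]),r(b[245:325+5,280:380])[:320]])]+[np.hstack([r(a[130:200,375:475]),r(b[75:145,250:350])])]))
```

```text
scene0 lid [485.3 345.7 127.4] [483.7 346.8 126. ]
scene0 handle [450.4 283.4 155.1] [414.6 304.2 126. ]
scene0 cover [611.5 259.4 122.3] [614.9 257.  126. ]
scene0 hole [606.2 138.2 112.1] [619.  131.9 126. ]
scene0 racklid [ 508.6 -329.8  123.6] [ 511.2 -329.2  126. ]
scene0 mug [ 357.5 -105.1   53.3] [ 443.7 -111.4  126. ]
scene0 tin [ 332.  -307.9  127.9] [ 329.5 -308.3  126. ]
scene0 jam [ 710.8 -224.6   94.3] [ 734.5 -222.1  126. ]
scene0 mb [ 767.1 -110.1  185. ] [ 721.9 -104.3  126. ]
scene0 ma [785.4   8.8 183. ] [743.7  25.5 126. ]
scene0 ladle [356.9 108.4 199.3] [248.3 143.  126. ]
scene0 redlid [191.6 340.   18.5] [336.5 268.9 126. ]
side0 lid [402.5 320.6 124.1] [402.5 318.3 126. ]
side0 handle [444.5 266.2 166. ] [445.  314.5 126. ]
side0 cover [607.  264.3 118.4] [605.7 255.6 126. ]
side0 hole [618.  147.6 109.4] [614.9 130.8 126. ]
side0 racklid [ 453.4 -345.8   92.1] [ 452.7 -362.6  126. ]
side0 mug [401.8 -71.1  61.9] [ 403.9 -119.3  126. ]
side0 tin [ 326.1 -306.1  126.6] [ 326.  -305.8  126. ]
side0 ladle [366.9 102.3 190.3] [362.  170.2 126. ]
side0 sp [ 526.5 -104.6   16.3] [ 517.1 -180.1  126. ]
```

View pics/c1.png

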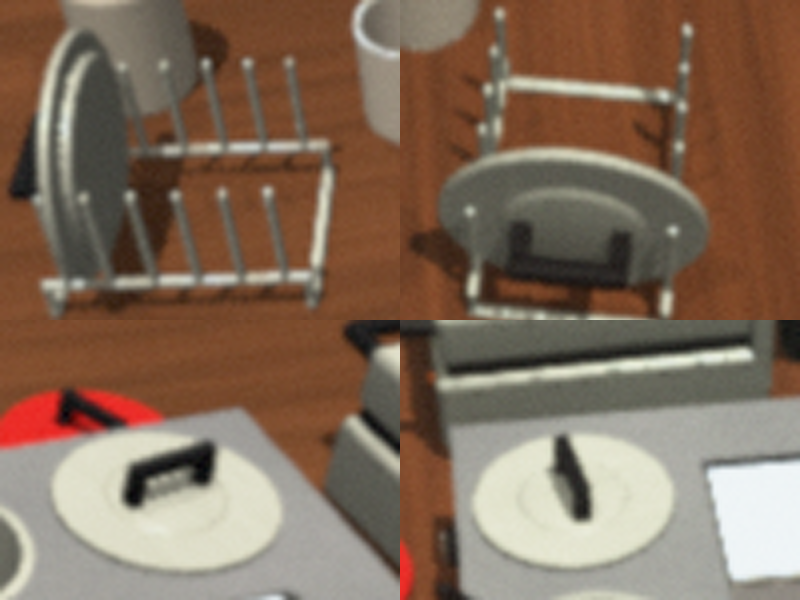

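The crops confirm the lid handle, at (170,470) and (570,480) in the crop. They also show the rack's four free slots and the rack lid with its handle towards world -y. Next I'll take the wrist camera over the rack and then the lid, logging poses to work out the arm's kinematics.

move_arm([
  [0,0,0,0.05,-0.026,-0.02,0.085],
  [0,0,0,0.105,-0.053,-0.04,0.085],
  [0,0,0,0.16,-0.08,-0.06,0.085],
  [0,0,0,0.21,-0.107,-0.08,0.085],
  [0,0,0,0.26,-0.133,-0.1,0.085],
  [0,0,0,0.315,-0.16,-0.12,0.085],
  [0,0,0,0.365,-0.187,-0.135,0.085],
  [0,0,0,0.41,-0.21,-0.145,0.085],
])

```text
clock: 1.15
eef_pos: [492.7, -313.0, 395.8]
tcp_rot: [3.141, -0.001, 0.222]
contact_force: [0.2, -1.6, -0.8]
opening: 0.997
grasp_force: 0.0
```

```bash
cat >> h.py <<'E'
def log():
    s=sensors.sense(); 
    with open('log.txt','a') as f: f.write(' '.join(map(str,[*s['qpos'],*s['eef_pos'],*s['tcp_rot']]))+'\n')
    print(s['clock'],s['qpos'].round(3),s['eef_pos'].round(1),s['tcp_rot'].round(3),s['contact_force'].round(1),s['opening'].round(3))
    return s
E
echo "-1.351 0.353 1.634 0 1.155 -0.002 137.4 -609.4 249.4 -3.141 0 0.222">log.txt
python3 -c "
from h import *
log(); snap('wrist','w1'); log()"
```

```text
Traceback (most recent call last):
  File "h.py", line 28, in log
    print(s['clock'],s['qpos'].round(3),s['eef_pos'].round(1),s['tcp_rot'].round(3),s['contact_force'].round(1),s['opening'].round(3))
                                                                                                                ^^^^^^^^^^^^^^^^^^
AttributeError: 'float' object has no attribute 'round'
```

```bash
sed -i "s/s\['opening'\].round(3)/round(s['opening'],3)/" h.py
python3 -c "
from h import *
snap('wrist','w1'); log()"
```

```text
1.2 [-0.562  0.185  1.536  0.004  1.418  0.784] [ 496.8 -309.8  396.7] [-3.141 -0.005  0.224] [2.7 2.1 1.4] 0.997
```

View pics/w1.png

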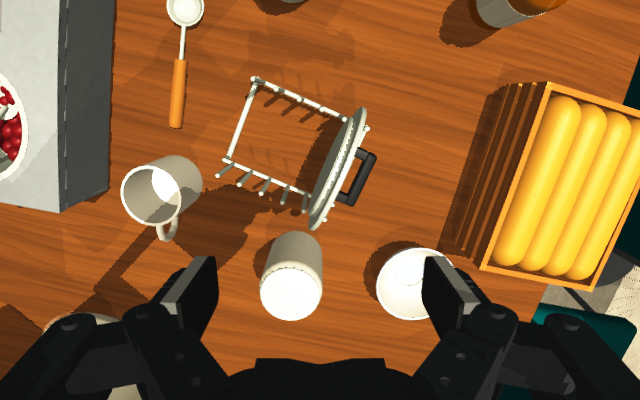

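move_arm([
  [0,0,0,0.01,-0.04,0,0.085],
  [0,0,0,0.02,-0.09,0,0.085],
  [0,0,0,0.03,-0.14,0,0.085],
  [0,0,0,0.04,-0.16,0,0.085],
  [0,0,0,0.04,-0.16,0,0.085],
])

```text
clock: 1.82
eef_pos: [495.0, -148.6, 394.9]
tcp_rot: [-3.141, 0.0, 0.224]
contact_force: [0.0, -0.9, -0.1]
opening: 0.993
grasp_force: 0.0
```

```bash
python3 -c "
from h import *
snap('wrist','w2'); log()"
```

```text
1.875 [-0.296  0.07   1.671 -0.     1.4    1.051] [ 495.  -149.6  394.9] [3.141 0.    0.223] [-0.1  0.   0.5] 0.998
```

move_arm([
  [0,0,0,0.01,-0.05,0,0.085],
  [0,0,0,0.02,-0.1,0,0.085],
  [0,0,0,0.03,-0.16,0,0.085],
  [0,0,0,0.04,-0.22,0,0.085],
  [0,0,0,0.05,-0.27,0,0.085],
  [0,0,0,0.05,-0.31,0,0.085],
  [0,0,0,0.05,-0.33,0,0.085],
])

```text
clock: 2.75
eef_pos: [471.3, 183.9, 394.7]
tcp_rot: [3.141, 0.0, 0.222]
contact_force: [-0.3, 0.2, 1.1]
opening: 0.998
grasp_force: 0.0
```

```bash
python3 -c "
from h import *
snap('wrist','w3'); log()"
```

```text
2.8 [3.710e-01 5.200e-02 1.692e+00 1.000e-03 1.398e+00 1.719e+00] [471.1 185.1 394.7] [-3.141  0.     0.222] [ 0.8  1.3 -0.5] 0.997
```

move_arm([
  [0,0,0,0,-0.04,0,0.085],
  [0,0,0,0,-0.09,0,0.085],
  [0,0,0,0,-0.12,0,0.085],
  [0,0,0,0,-0.12,0,0.085],
])

```text
clock: 3.3
eef_pos: [445.3, 300.6, 394.5]
tcp_rot: [3.141, 0.0, 0.223]
contact_force: [0.7, -0.0, -0.2]
opening: 0.994
grasp_force: 0.0
```

```bash
python3 -c "
from h import *
snap('wrist','w4'); log()
a,b,c=[cv2.imread('pics/w%d.png'%i) for i in(2,3,4)]
z=lambda i:cv2.resize(i,(400,250),interpolation=cv2.INTER_AREA)
cv2.imwrite('pics/c2.png',np.vstack([np.hstack([z(a),z(b)]),np.hstack([z(c),z(c)*0])]))"
```

```text
3.35 [ 5.900e-01  1.050e-01  1.634e+00 -1.000e-03  1.403e+00  1.938e+00] [445.4 299.6 394.6] [3.141e+00 1.000e-03 2.220e-01] [ 1.2 -0.5  0.1] 1.001
```

View pics/c2.png

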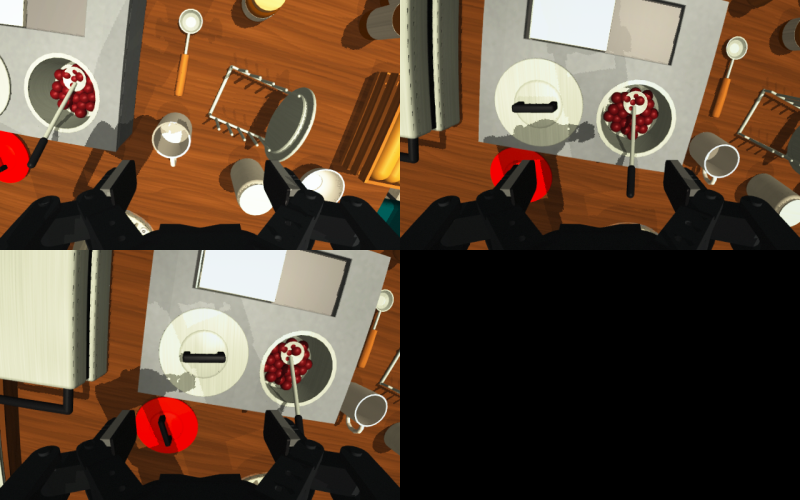

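The wrist views show the lid with its black bar at about (205,357) in the lower panel of the mosaic. The ladle handle leans towards the robot, clear of the lid, and the rack is at (255,105) in the first panel. Next: fit the arm model, measure the lid and handle, and magnify the rack.

```bash
cat > kin.py <<'E'
import numpy as np
from scipy.spatial.transform import Rotation as R
from scipy.optimize import least_squares
E=R.from_euler
def fk(q,p,s4=1,s6=1):
    # p: shoulder radius, shoulder height, L1, elbow offset, L2, wrist->tcp
    A=E('z',q[0])*E('y',q[1]); B=A*E('y',q[2])
    W=B*E('z',s4*q[3])*E('y',q[4]); T=W*E('z',s6*q[5])*E('z',-np.pi/2)
    return E('z',q[0]).apply([p[0],0,p[1]])+A.apply([0,0,p[2]])+B.apply([p[3],0,p[4]])+W.apply([0,0,p[5]]),T
E
python3 - <<'E'
from h import *; from kin import *
np.set_printoptions(precision=2,suppress=True)
L=np.loadtxt('log.txt')
for s6 in(1,-1):
    print('rot err',[np.round((E('xyz',l[9:]).inv()*fk(l[:6],np.zeros(6),1,s6)[1]).magnitude(),3) for l in L])
f=lambda p:np.concatenate([fk(l[:6],p)[0]-l[6:9] for l in L]+[(p-[0,400,450,0,450,250])*.002])
r=least_squares(f,[0,400,450,0,450,250]);print(r.x,f(r.x)[:-6].reshape(-1,3))
for n,x0,x1,y0,y1 in(('w3',150,290,80,240),('w4',240,410,80,240)):
    c=load(n);im=c['im'];hsv=cv2.cvtColor(im,cv2.COLOR_RGB2HSV);z=slice(y0,y1),slice(x0,x1)
    bar=(hsv[...,2]<60).astype(np.uint8);b=np.zeros_like(bar);b[z]=bar[z]
    cs=max(cv2.findContours(b,0,1)[0],key=cv2.contourArea);rc=cv2.minAreaRect(cs);print(n,'bar',rc,onz(c,rc[0],164)[0])
    bp=cv2.boxPoints(rc);print(onz(c,bp,164).tolist())
    print('deck',onz(c,(rc[0]),126)[0], 'depthcloud bar',np.median(cloud(c)[b>0],axis=0))
    print('hsv lid',hsv[int(rc[0][1])+35,int(rc[0][0])+40],hsv[int(rc[0][1])+20,int(rc[0][0])+110],hsv[int(rc[0][1])-40,int(rc[0][0])+10])
r=lambda i:cv2.resize(i,None,fx=3.2,fy=3.2,interpolation=cv2.INTER_CUBIC)
a,b=cv2.imread('pics/w1.png'),cv2.imread('pics/w2.png')
cv2.imwrite('pics/c3.png',np.hstack([r(a[70:230,205:330]),r(b[90:250,325:450])]))
E
```

```text
rot err [np.float64(3.141), np.float64(3.142), np.float64(3.142), np.float64(3.142), np.float64(3.142), np.float64(3.142)]
rot err [np.float64(3.137), np.float64(1.582), np.float64(1.574), np.float64(1.039), np.float64(0.296), np.float64(0.735)]
[ -1.18 510.04 564.82  54.43 495.11 540.67] [[-1.2  -0.28  0.01]
 [-0.96 -1.15  0.04]
 [-0.15 -0.74  0.05]
 [-0.41 -1.53 -0.03]
 [ 0.54 -1.15 -0.04]
 [ 0.72 -1.49 -0.02]]
w3 bar ((214.9912567138672, 171.01834106445312), (16.97901153564453, 72.07898712158203), 88.9583740234375) [446.03 287.44 164.  ]
[[446.02327875638855, 325.7687958803443, 164.0], [463.563307941567, 252.52435388572925, 164.0], [446.04756349220725, 249.19742415499798, 164.0], [428.09496303051793, 323.3775852444096, 164.0]]
deck [435.96 297.06 126.  ] depthcloud bar [444.07 287.7  163.69]
hsv lid [ 31  45 153] [34 47 93] [ 30  28 236]
w4 bar ((326.0, 170.5), (17.0, 68.0), 90.0) [445.56 292.07 164.  ]
[[446.5291713442058, 327.95505478073477, 164.0], [461.8797693336186, 260.1499902715318, 164.0], [444.6287441592289, 255.69067521799923, 164.0], [429.08651480913545, 324.3922304076818, 164.0]]
deck [438.24 289.68 126.  ] depthcloud bar [442.73 295.61 163.6 ]
hsv lid [ 31  38 226] [  0 170 182] [ 31  36 229]
```

View pics/c3.png

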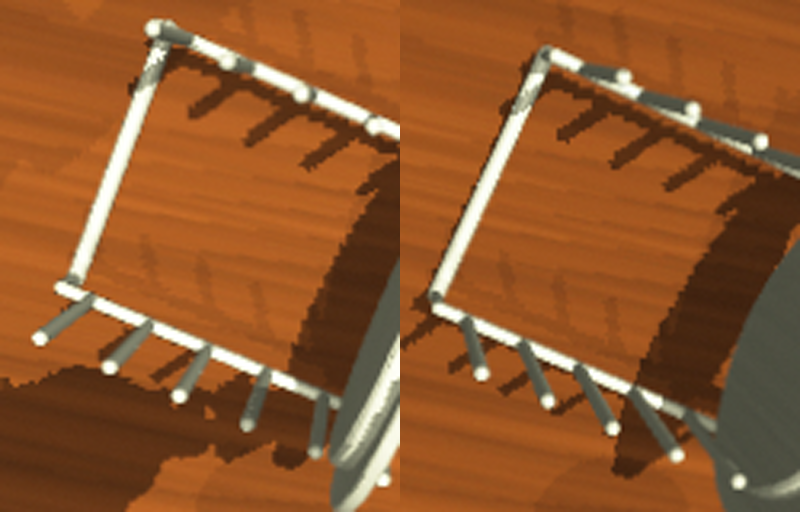

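In the crop the tine tips are clear: the left row runs from (39,339) to (315,452) in w1 and from (482,373) to (740,481) in w2. I'll fit the rack, lid and cover from these.

```bash
sed -i "s/E('z',-np.pi\/2)/E('z',np.pi\/2)/" kin.py
python3 - <<'E'
from h import *; from kin import *
np.set_printoptions(precision=2,suppress=True)
L=np.loadtxt('log.txt');print([ (E('xyz',l[9:]).inv()*fk(l[:6],np.zeros(6))[1]).magnitude().round(3) for l in L])
w1,w2,w3,w4=[load(f'w{i}') for i in(1,2,3,4)]
lo1=np.array([(39,339),(109,367),(179,396),(247,425),(315,452)])/3.2+(205,70); up1=np.array([(157,29),(229,62),(303,95),(374,127)])/3.2+(205,70)
lo2=np.array([(82,373),(148,401),(213,428),(277,455),(340,481)])/3.2+(325,90); up2=np.array([(224,76),(292,109),(361,141)])/3.2+(325,90)
print('tri lo',np.array([tri([w1,w2],[a,b]) for a,b in zip(lo1,lo2)]));print('tri up',np.array([tri([w1,w2],[a,b]) for a,b in zip(up1,up2)]))
Y=np.array([70,42,14,-14,-42])
for c,lo,up in((w1,lo1,up1),(w2,lo2,up2)):
    W=np.r_[onz(c,lo,111),onz(c,up,111)][:,:2]; M=np.r_[np.c_[-60+0*Y,Y],np.c_[60+0*Y,Y][:len(up)]]
    mw,mm=W.mean(0),M.mean(0);U,S,V=np.linalg.svd((M-mm).T@(W-mw));Rm=(U@V).T
    t=mw-Rm@mm;print('rack',t,'yaw',np.arctan2(Rm[1,0],Rm[0,0]),'res',np.abs(M@Rm.T+t-W).max(),'scale',np.linalg.norm(W[0]-W[4]))
print('bar tri',tri([w3,w4],[(215,171),(326,170.5)]))
# lid disc: threshold cream saturation, and cover
for n,c,s,cv in(('w3',w3,(214,172),(270,50)),('w4',w4,(326,170),(380,50))):
    hsv=cv2.cvtColor(c['im'],cv2.COLOR_RGB2HSV)
    m=((hsv[...,0]>24)&(hsv[...,0]<40)&(hsv[...,1]>22)&(hsv[...,1]<90)).astype(np.uint8)
    m[:, :s[0]-85]=0;m[:,s[0]+85:]=0;m[:s[1]-85]=0;m[s[1]+75:]=0
    m=cv2.morphologyEx(m,cv2.MORPH_OPEN,np.ones((5,5)))
    k=max(cv2.findContours(m,0,1)[0],key=cv2.contourArea); h=cv2.convexHull(k)[:,0]
    W=onz(c,h,125)[:,:2]; (x,y),r=cv2.minEnclosingCircle(W.astype(np.float32));A=np.c_[2*W,np.ones(len(W))];q=np.linalg.lstsq(A,(W**2).sum(1),rcond=None)[0]
    print(n,'lid',q[:2],np.sqrt(q[2]+q[0]**2+q[1]**2),'enc',x,y,r)
    m=((hsv[...,2]>190)&(hsv[...,1]<22)).astype(np.uint8);m[120:]=0
    k=max(cv2.findContours(m,0,1)[0],key=cv2.contourArea);bp=cv2.boxPoints(cv2.minAreaRect(k));print('cover',bp.tolist(),onz(c,bp,120)[:,:2].tolist())
c=load('side0');hsv=cv2.cvtColor(c['im'],cv2.COLOR_RGB2HSV);m=((hsv[...,2]>200)&(hsv[...,1]<25)).astype(np.uint8);m[:95]=0;m[150:]=0;m[:,:315]=0;m[:,375:]=0
k=max(cv2.findContours(m,0,1)[0],key=cv2.contourArea);bp=cv2.approxPolyDP(cv2.convexHull(k),4,True)[:,0];print('cover side',onz(c,bp,120)[:,:2])
E
```

```text
Traceback (most recent call last):
AttributeError: 'float' object has no attribute 'round'
```

```bash
cat > m.py <<'E'
from h import *; from kin import *
np.set_printoptions(precision=2,suppress=True)
L=np.loadtxt('log.txt');print(np.array([ (E('xyz',l[9:]).inv()*fk(l[:6],np.zeros(6))[1]).magnitude() for l in L]))
w1,w2,w3,w4=[load(f'w{i}') for i in(1,2,3,4)]
lo1=np.array([(39,339),(109,367),(179,396),(247,425),(315,452)])/3.2+(205,70); up1=np.array([(157,29),(229,62),(303,95),(374,127)])/3.2+(205,70)
lo2=np.array([(82,373),(148,401),(213,428),(277,455),(340,481)])/3.2+(325,90); up2=np.array([(224,76),(292,109),(361,141)])/3.2+(325,90)
print('tri lo',np.array([tri([w1,w2],[a,b]) for a,b in zip(lo1,lo2)]));print('tri up',np.array([tri([w1,w2],[a,b]) for a,b in zip(up1,up2)]))
Y=np.array([70,42,14,-14,-42])
for c,lo,up in((w1,lo1,up1),(w2,lo2,up2)):
    W=np.r_[onz(c,lo,111),onz(c,up,111)][:,:2]; M=np.r_[np.c_[-60+0*Y,Y],np.c_[60+0*Y,Y][:len(up)]]
    mw,mm=W.mean(0),M.mean(0);U,S,V=np.linalg.svd((M-mm).T@(W-mw));Rm=(U@V).T
    t=mw-Rm@mm;print('rack',t,'yaw',np.arctan2(Rm[1,0],Rm[0,0]),'res',np.abs(M@Rm.T+t-W).max(),'scale',np.linalg.norm(W[0]-W[4]))
print('bar tri',tri([w3,w4],[(215,171),(326,170.5)]))
for n,c,s,cv in(('w3',w3,(214,172),(270,50)),('w4',w4,(326,170),(380,50))):
    hsv=cv2.cvtColor(c['im'],cv2.COLOR_RGB2HSV)
    m=((hsv[...,0]>24)&(hsv[...,0]<40)&(hsv[...,1]>22)&(hsv[...,1]<90)).astype(np.uint8)
    m[:, :s[0]-85]=0;m[:,s[0]+85:]=0;m[:s[1]-85]=0;m[s[1]+75:]=0
    m=cv2.morphologyEx(m,cv2.MORPH_OPEN,np.ones((5,5)))
    k=max(cv2.findContours(m,0,1)[0],key=cv2.contourArea); h=cv2.convexHull(k)[:,0]
    W=onz(c,h,125)[:,:2]; (x,y),r=cv2.minEnclosingCircle(W.astype(np.float32));A=np.c_[2*W,np.ones(len(W))];q=np.linalg.lstsq(A,(W**2).sum(1),rcond=None)[0]
    print(n,'lid',q[:2],np.sqrt(q[2]+q[0]**2+q[1]**2),'enc',x,y,r)
    m=((hsv[...,2]>190)&(hsv[...,1]<22)).astype(np.uint8);m[120:]=0
    k=max(cv2.findContours(m,0,1)[0],key=cv2.contourArea);bp=cv2.boxPoints(cv2.minAreaRect(k));print('cover',bp.tolist(),onz(c,bp,120)[:,:2].tolist())
c=load('side0');hsv=cv2.cvtColor(c['im'],cv2.COLOR_RGB2HSV);m=((hsv[...,2]>200)&(hsv[...,1]<25)).astype(np.uint8);m[:95]=0;m[150:]=0;m[:,:315]=0;m[:,375:]=0
k=max(cv2.findContours(m,0,1)[0],key=cv2.contourArea);bp=cv2.approxPolyDP(cv2.convexHull(k),4,True)[:,0];print('cover side',onz(c,bp,120)[:,:2])
E
python3 m.py
```

```text
[0. 0. 0. 0. 0. 0.]
tri lo [[ 448.52 -199.55  112.15]
 [ 443.45 -226.98  112.19]
 [ 438.08 -254.62  111.61]
 [ 433.01 -281.95  112.68]
 [ 428.35 -309.29  113.54]]
tri up [[ 566.83 -222.75  108.07]
 [ 561.23 -249.8   109.03]
 [ 555.95 -277.64  109.76]]
rack [ 494.05 -279.73] yaw -0.19379899631275543 res 0.7003725623451942 scale 112.01207339204102
rack [ 494.49 -279.75] yaw -0.18563782253146008 res 0.5161420628201085 scale 112.56126919168639
bar tri [442.53 291.11 149.67]
w3 lid [441.36 290.6 ] 83.11710242590863 enc 441.19598388671875 289.55316162109375 84.45940399169922
cover [[203.57113647460938, 58.954166412353516], [217.73013305664062, -22.066591262817383], [344.0471496582031, 0.00823211669921875], [329.8881530761719, 81.02899169921875]] [[554.1299905135428, 329.25873863365484], [637.0412870075971, 327.446655233988], [643.5713766367384, 194.86287830689878], [560.6676362814214, 190.75518928346168]]
w4 lid [440.44 290.95] 82.09689670170599 enc 440.2103271484375 291.1708984375 83.59007263183594
cover [[317.1153259277344, 58.423057556152344], [333.7691955566406, -24.846160888671875], [458.1922912597656, 0.0384521484375], [441.5384216308594, 83.30767059326172]] [[554.3084533031986, 326.12400391895403], [638.4351199585992, 327.5079124377415], [646.2937972224325, 194.9127219105625], [560.3763146045944, 187.5835786050698]]
cover side [[648.46 329.94]
 [653.05 201.28]
 [564.06 194.96]
 [557.96 327.22]]
```

```bash
cat >> kin.py <<'E'
lo=np.array([-2.63,-.92,.06,-1.3,0,-3.02]);hi=np.array([2.63,2.1,2.66,4.44,2.69,3.02])
def fit(p5=None):
    L=np.loadtxt('log.txt'); x0=np.array([0,400,450,0,450,250.])
    if p5: x0[5]=p5
    w=np.array([.002]*5+[1 if p5 else .002])
    f=lambda p:np.concatenate([fk(l[:6],p)[0]-l[6:9] for l in L]+[(p-x0)*w])
    r=least_squares(f,x0); return r.x
def ik(pos,T,p,seeds=30,rng=np.random.default_rng(0),q0=None):
    best=[]
    def g(q):
        x,Q=fk(q,p); return np.r_[(x-pos)/100,(Q.inv()*T).as_rotvec()]
    for i in range(seeds):
        s=q0 if (q0 is not None and i==0) else rng.uniform(lo,hi)
        r=least_squares(g,np.clip(s,lo+.001,hi-.001),bounds=(lo,hi),max_nfev=200)
        if r.cost<1e-5 and not any(np.abs(r.x-b).max()<.05 for b in best): best.append(r.x)
    return best
def frame(z,y):
    z=np.array(z,float);z/=np.linalg.norm(z);y=np.array(y,float);y-=z*(y@z);y/=np.linalg.norm(y)
    return R.from_matrix(np.c_[np.cross(y,z),y,z])
yr=-.188; RX=np.array([np.cos(yr),np.sin(yr),0]);RY=np.array([-np.sin(yr),np.cos(yr),0]);Z=np.array([0,0,1.])
rack=np.array([494.4,-279.7,0]); bar=np.array([.222,-.975,0]); lidh=np.array([442,290.5,158.])
ln=.75; s,c=np.sin(ln),np.cos(ln)
E
python3 - <<'E'
from kin import *
np.set_printoptions(precision=2,suppress=True)
for p5 in(150,300,450):
    p=fit(p5);print('p',p)
    for slot in (28,):
        pos=rack+RY*(slot+38)+Z*90
        for d,k in((-bar,'A'),(bar,'B')):
            # lid frame: n,d,e=n x d ; tool z = -n c + d s ; tool y = +-e
            for sg in(1,-1):
                st=ik(lidh,frame(-Z*c+d*s,sg*np.cross(Z,d)),p); en=ik(pos,frame(-RY*c-Z*s,sg*np.cross(RY,-Z)),p)
                print(k,sg,'start',*st,'end',*en)
E
```

```text
p [ -1.34 120.39 570.73  61.27 495.89 150.01]
A 1 start [0.39 0.34 2.   0.99 0.94 2.64] end [-0.2   0.51  1.96 -1.05  1.   -2.4 ]
A -1 start [ 0.39  0.34  2.    0.99  0.94 -0.5 ] end [-0.2   0.51  1.96 -1.05  1.    0.74]
B 1 start [ 0.75  0.43  1.85 -0.65  1.35  0.84] end [-0.2   0.51  1.96 -1.05  1.   -2.4 ]
B -1 start [ 0.75  0.43  1.85 -0.65  1.35 -2.31] end [-0.2   0.51  1.96 -1.05  1.    0.74]
p [ -1.28 270.   568.46  58.64 495.59 300.01]
A 1 start [0.18 0.4  2.04 0.94 1.   2.45] end [ 0.    0.6   1.95 -0.97  1.06 -2.25]
A -1 start [ 0.18  0.4   2.04  0.94  1.   -0.69] end [ 0.    0.6   1.95 -0.97  1.06  0.89]
B 1 start [ 0.89  0.56  1.74 -0.58  1.4   0.93] end [ 0.    0.6   1.95 -0.97  1.06 -2.25]
B -1 start [ 0.89  0.56  1.74 -0.58  1.4  -2.21] end [ 0.    0.6   1.95 -0.97  1.06  0.89]
p [ -1.21 419.61 566.19  56.02 495.29 450.  ]
A 1 start [-0.02  0.49  2.02  0.87  1.05  2.29] end [ 0.19  0.71  1.88 -0.86  1.11 -2.14]
A -1 start [-0.02  0.49  2.02  0.87  1.05 -0.85] end [ 0.19  0.71  1.88 -0.86  1.11  1.  ]
B 1 start [ 1.01  0.69  1.59 -0.51  1.45  1.  ] end [ 0.19  0.71  1.88 -0.86  1.11 -2.14]
B -1 start [ 1.01  0.69  1.59 -0.51  1.45 -2.14] end [ 0.19  0.71  1.88 -0.86  1.11  1.  ]
```

```bash
cat >> kin.py <<'E'
def rows(p0,T0,p1,T1,n,hold=1,op=.085,p0c=None):
    rel=(T0.inv()*T1).as_rotvec(); sh=T0.inv().apply(np.array(p1)-p0)/1000
    # turn interpolated about fixed axis; shift linear
    out=[[*np.round(rel*k/n,3),*np.round(sh*k/n,3),op] for k in range(1,n+1)]
    out+= [out[-1]]*hold
    print('[',', '.join(str([float(v) for v in r]) for r in out),']'); print('deg/row',np.degrees(np.linalg.norm(rel))/n,'mm/row',np.linalg.norm(sh)*1000/n)
def now():
    from rig import sensors
    s=sensors.sense(); return s['eef_pos'],E('xyz',s['tcp_rot'])
d=-bar; G=frame(-Z*c+d*s,-np.cross(Z,d)); aG=-Z*c+d*s
F=frame(-RY*c-Z*s,-np.cross(RY,-Z)); aF=-RY*c-Z*s
E
python3 - <<'E'
from kin import *
p,T=now(); rows(p,T,lidh-100*aG,G,14)
E
```

```text
[ [0.042, 0.042, -0.107, -0.0, 0.005, 0.012, 0.085], [0.084, 0.084, -0.213, -0.001, 0.011, 0.023, 0.085], [0.126, 0.126, -0.32, -0.001, 0.016, 0.035, 0.085], [0.168, 0.168, -0.426, -0.001, 0.022, 0.047, 0.085], [0.21, 0.21, -0.533, -0.002, 0.027, 0.058, 0.085], [0.252, 0.252, -0.639, -0.002, 0.033, 0.07, 0.085], [0.294, 0.294, -0.746, -0.003, 0.038, 0.082, 0.085], [0.336, 0.336, -0.852, -0.003, 0.044, 0.093, 0.085], [0.378, 0.378, -0.959, -0.003, 0.049, 0.105, 0.085], [0.42, 0.42, -1.065, -0.004, 0.054, 0.117, 0.085], [0.462, 0.461, -1.172, -0.004, 0.06, 0.128, 0.085], [0.503, 0.503, -1.278, -0.004, 0.065, 0.14, 0.085], [0.545, 0.545, -1.385, -0.005, 0.071, 0.152, 0.085], [0.587, 0.587, -1.492, -0.005, 0.076, 0.163, 0.085], [0.587, 0.587, -1.492, -0.005, 0.076, 0.163, 0.085] ]
deg/row 6.9868900568243 mm/row 12.88586349916694
```

move_arm([
  [0.05,0.05,-0.128,0,0.007,0.01,0.06],
  [0.1,0.1,-0.256,0,0.013,0.02,0.06],
  [0.15,0.15,-0.384,0,0.02,0.03,0.06],
  [0.2,0.2,-0.51,0,0.026,0.04,0.06],
  [0.25,0.25,-0.64,0,0.032,0.05,0.06],
  [0.3,0.3,-0.76,0,0.038,0.06,0.06],
  [0.35,0.35,-0.89,0,0.045,0.07,0.06],
  [0.38,0.38,-0.96,0,0.05,0.08,0.06],
])

```text
clock: 4.35
eef_pos: [456.5, 249.0, 314.6]
tcp_rot: [-2.98, -0.494, 1.165]
contact_force: [-0.3, -0.5, 0.3]
opening: 0.704
grasp_force: 0.0
```

Run:
```python
from kin import *; from h import log
log()
print(fit())
p,T=now(); rows(p,T,lidh-100*aG,G,7)
```

```text
4.35 [0.195 0.056 1.958 0.58  1.056 0.287] [456.5 249.  314.6] [-2.98  -0.494  1.165] [-0.3 -0.5  0.3] 0.704
[ -1.53843105 297.18645201 568.8759573   59.10452373 495.86287363
 327.104728  ]
[ [0.03, 0.029, -0.076, -0.009, 0.003, 0.009, 0.085], [0.06, 0.058, -0.151, -0.017, 0.006, 0.017, 0.085], [0.09, 0.088, -0.227, -0.026, 0.009, 0.026, 0.085], [0.121, 0.117, -0.303, -0.034, 0.012, 0.034, 0.085], [0.151, 0.146, -0.378, -0.043, 0.015, 0.043, 0.085], [0.181, 0.175, -0.454, -0.051, 0.017, 0.052, 0.085], [0.211, 0.205, -0.53, -0.06, 0.02, 0.06, 0.085], [0.211, 0.205, -0.53, -0.06, 0.02, 0.06, 0.085] ]
deg/row 4.957900387177652 mm/row 12.440556240445021
```

move_arm([
  [0.042,0.041,-0.106,-0.012,0.004,0.012,0.06],
  [0.084,0.082,-0.212,-0.024,0.008,0.024,0.06],
  [0.127,0.123,-0.318,-0.036,0.012,0.036,0.06],
  [0.169,0.164,-0.424,-0.048,0.016,0.048,0.06],
  [0.211,0.205,-0.53,-0.06,0.02,0.06,0.06],
  [0.211,0.205,-0.53,-0.06,0.02,0.06,0.06],
])

```text
clock: 5.1
eef_pos: [456.1, 224.0, 230.2]
tcp_rot: [-3.135, -0.75, 1.787]
contact_force: [-0.4, -0.2, -0.7]
opening: 0.704
grasp_force: 0.0
```

Run:
```python
from kin import *; from h import *
log(); snap('wrist','w5'); print(fit())
p,T=now(); rows(p,T,lidh,G,3)
```

```text
5.1 [ 0.014  0.306  1.981  0.801  1.189 -0.645] [456.1 224.  230.2] [-3.135 -0.75   1.787] [-0.4 -0.2 -0.7] 0.704
[ -1.18418079 295.29696471 568.91612891  58.00345066 495.26874321
 326.44734453]
[ [0.0, 0.0, -0.002, -0.0, 0.0, 0.033, 0.085], [0.0, 0.001, -0.004, -0.0, 0.0, 0.066, 0.085], [0.0, 0.001, -0.006, -0.0, 0.001, 0.099, 0.085], [0.0, 0.001, -0.006, -0.0, 0.001, 0.099, 0.085] ]
deg/row 0.12160581231333133 mm/row 33.164873264438704
```

View pics/w5.png

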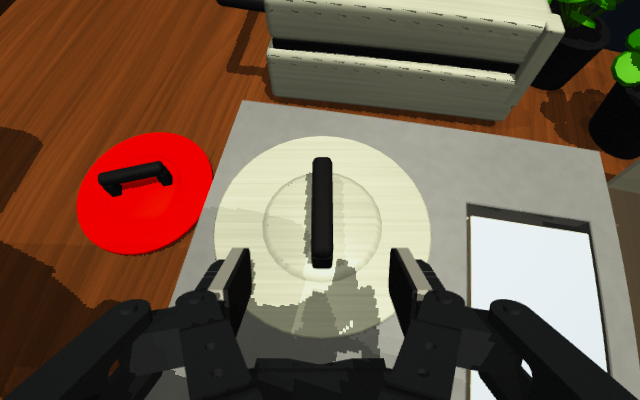

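The bar sits centred between the fingers, at column 322 and rows 158–268. I'll descend along the tool axis and grip.

move_arm([
  [0,0,0,0,0,0.03,0.06],
  [0,0,0,0,0,0.06,0.06],
  [0,0,0,0,0,0.085,0.06],
  [0,0,0,0,0,0.099,0.06],
  [0,0,0,0,0,0.099,0.06],
  [0,0,0,0,0,0.099,0.0],
  [0,0,0,0,0,0.099,0.0],
  [0,0,0,0,0,0.099,0.0],
], grip_force=90)

```text
clock: 6.15
eef_pos: [441.4, 291.6, 159.9]
tcp_rot: [-3.141, -0.75, 1.793]
contact_force: [-0.0, -3.8, 6.5]
opening: 0.144
grasp_force: 88.2
```

move_arm([
  [0,0,0,0,0,0,0.0],
  [0,0,0,0,0,0,0.0],
], grip_force=90)

```text
clock: 6.4
eef_pos: [441.3, 291.6, 159.9]
tcp_rot: [-3.141, -0.75, 1.793]
contact_force: [-0.7, -4.6, 6.7]
opening: 0.143
grasp_force: 88.4
```

Run:
```python
from kin import *; from h import *
log(); p,T=now(); rows(p,T,p+Z*200,T,4)
```

```text
6.4 [ 0.151  0.41   2.041  0.933  1.01  -0.721] [441.3 291.6 159.9] [-3.141 -0.75   1.793] [-0.7 -4.6  6.7] 0.143
[ [0.0, 0.0, 0.0, 0.034, -0.0, -0.037, 0.085], [0.0, 0.0, 0.0, 0.068, -0.0, -0.073, 0.085], [0.0, 0.0, 0.0, 0.102, -0.0, -0.11, 0.085], [0.0, 0.0, 0.0, 0.136, -0.0, -0.146, 0.085], [0.0, 0.0, 0.0, 0.136, -0.0, -0.146, 0.085] ]
deg/row 0.0 mm/row 50.00000000000002
```

move_arm([
  [0,0,0,0.01,0,-0.011,0.0],
  [0,0,0,0.03,0,-0.033,0.0],
  [0,0,0,0.06,0,-0.065,0.0],
  [0,0,0,0.09,0,-0.097,0.0],
  [0,0,0,0.12,0,-0.13,0.0],
  [0,0,0,0.15,0,-0.162,0.0],
  [0,0,0,0.15,0,-0.162,0.0],
])

```text
clock: 7.28
eef_pos: [442.1, 291.3, 383.8]
tcp_rot: [3.136, -0.749, 1.799]
contact_force: [1.3, -0.5, -3.7]
opening: 0.146
grasp_force: 88.1
```

Run:
```python
from kin import *; from h import *
log(); snap('side','s1')
p,T=now(); pf=rack+RY*(28+40)+Z*90
P=fit();print(P); q0=np.loadtxt('log.txt')[-1][:6]
tgt=pf+Z*130+RY*0
print(tgt)
q=q0
for t in np.linspace(0,1,9):  # check path
    T1=T*R.from_rotvec((T.inv()*F).as_rotvec()*t); s=ik(p+(tgt-p)*t,T1,P,1,q0=q); print(t,s[0].round(2) if s else None); q=s[0] if s else q
for z in(80,40,0): s=ik(pf+Z*z,F,P,1,q0=q); print(z,s)
rows(p,T,tgt,F,16)
```

```text
7.275 [ 0.151  0.103  1.848  0.773  1.34  -0.319] [442.1 291.3 383.8] [ 3.136 -0.749  1.799] [ 1.3 -0.5 -3.7] 0.146
[ -0.94863061 295.3517078  568.66665122  58.07074558 495.09406063
 326.26493441]
[ 507.10882669 -212.89816077  220.        ]
0.0 [ 0.15  0.11  1.85  0.77  1.34 -0.32]
0.125 [ 0.12  0.09  1.83  0.57  1.33 -0.22]
0.25 [ 0.11  0.08  1.82  0.37  1.33 -0.12]
0.375 [ 0.1   0.09  1.82  0.17  1.31 -0.02]
0.5 [ 0.1   0.12  1.83 -0.03  1.29  0.09]
0.625 [ 0.1   0.16  1.85 -0.23  1.26  0.21]
0.75 [ 0.09  0.22  1.87 -0.44  1.23  0.35]
0.875 [ 0.07  0.3   1.89 -0.65  1.22  0.52]
1.0 [ 0.04  0.41  1.9  -0.86  1.23  0.7 ]
80 [array([ 0.03916602,  0.48363905,  1.92359376, -0.88859223,  1.16415582,
        0.78007112])]
40 [array([ 0.03916602,  0.54990666,  1.93582271, -0.91694128,  1.11551161,
        0.84789157])]
0 [array([ 0.03916602,  0.61963824,  1.94173033, -0.9484193 ,  1.07043517,
        0.91630639])]
[ [0.001, -0.097, 0.029, -0.03, -0.003, -0.014, 0.085], [0.002, -0.193, 0.057, -0.06, -0.006, -0.028, 0.085], [0.003, -0.29, 0.086, -0.09, -0.009, -0.042, 0.085], [0.004, -0.386, 0.114, -0.12, -0.012, -0.057, 0.085], [0.005, -0.483, 0.143, -0.15, -0.015, -0.071, 0.085], [0.007, -0.58, 0.171, -0.18, -0.018, -0.085, 0.085], [0.008, -0.676, 0.2, -0.21, -0.021, -0.099, 0.085], [0.009, -0.773, 0.228, -0.24, -0.024, -0.113, 0.085], [0.01, -0.869, 0.257, -0.27, -0.027, -0.127, 0.085], [0.011, -0.966, 0.285, -0.3, -0.03, -0.141, 0.085], [0.012, -1.063, 0.314, -0.33, -0.033, -0.156, 0.085], [0.013, -1.159, 0.342, -0.36, -0.036, -0.17, 0.085], [0.014, -1.256, 0.371, -0.39, -0.039, -0.184, 0.085], [0.015, -1.352, 0.399, -0.42, -0.042, -0.198, 0.085], [0.016, -1.449, 0.428, -0.45, -0.045, -0.212, 0.085], [0.018, -1.546, 0.456, -0.48, -0.048, -0.226, 0.085], [0.018, -1.546, 0.456, -0.48, -0.048, -0.226, 0.085] ]
deg/row 5.771436970212655 mm/row 33.32505266750924
```

View pics/s1.png

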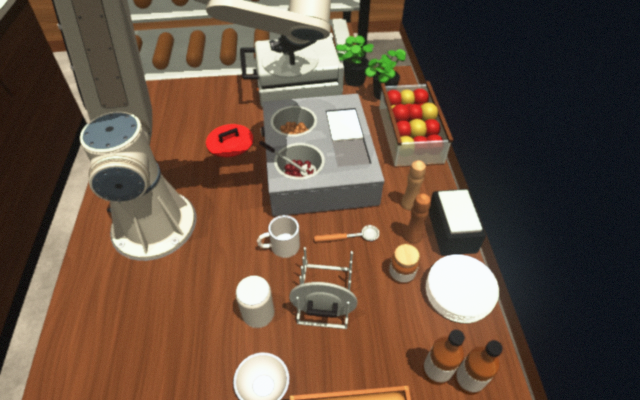

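The side view shows the lid in the gripper at (297,60), with its well now open at (293,122). Everything else is undisturbed. I'll carry it across high with the turn, then come down.

Run:
```python
from kin import *
p,T=now(); pf=rack+RY*(28+40)+Z*90
rows(p,T,pf+Z*210,F,12,0)
```

```text
[ [0.001, -0.129, 0.038, -0.035, -0.004, -0.024, 0.085], [0.003, -0.258, 0.076, -0.071, -0.008, -0.047, 0.085], [0.004, -0.386, 0.114, -0.106, -0.012, -0.071, 0.085], [0.006, -0.515, 0.152, -0.142, -0.016, -0.095, 0.085], [0.007, -0.644, 0.19, -0.177, -0.02, -0.119, 0.085], [0.009, -0.773, 0.228, -0.213, -0.024, -0.142, 0.085], [0.01, -0.902, 0.266, -0.248, -0.028, -0.166, 0.085], [0.012, -1.03, 0.304, -0.284, -0.032, -0.19, 0.085], [0.013, -1.159, 0.342, -0.319, -0.036, -0.214, 0.085], [0.015, -1.288, 0.38, -0.355, -0.04, -0.237, 0.085], [0.016, -1.417, 0.418, -0.39, -0.044, -0.261, 0.085], [0.018, -1.546, 0.456, -0.426, -0.048, -0.285, 0.085] ]
deg/row 7.695249293616873 mm/row 42.88886476419243
```

move_arm([
  [0.001,-0.07,0.02,-0.02,-0.002,-0.014,0.0],
  [0.002,-0.18,0.053,-0.05,-0.005,-0.033,0.0],
  [0.004,-0.31,0.09,-0.085,-0.009,-0.057,0.0],
  [0.006,-0.44,0.13,-0.12,-0.013,-0.081,0.0],
  [0.007,-0.57,0.168,-0.156,-0.018,-0.105,0.0],
  [0.008,-0.69,0.205,-0.19,-0.022,-0.128,0.0],
  [0.009,-0.8,0.235,-0.22,-0.025,-0.147,0.0],
  [0.01,-0.86,0.254,-0.237,-0.027,-0.158,0.0],
])

```text
clock: 8.32
eef_pos: [476.2, 10.0, 332.3]
tcp_rot: [-3.05, 0.128, 1.574]
contact_force: [-0.2, 0.1, -3.1]
opening: 0.143
grasp_force: 87.9
```

Run:
```python
from kin import *; from h import log
log();p,T=now(); pf=rack+RY*(28+40)+Z*90
rows(p,T,pf+Z*170,F,7,1)
```

```text
8.325 [ 0.098  0.098  1.784 -0.12   1.365  0.132] [476.2  10.  332.3] [-3.05   0.128  1.574] [-0.2  0.1 -3.1] 0.143
[ [0.0, -0.097, 0.029, -0.03, 0.006, 0.014, 0.085], [0.001, -0.195, 0.058, -0.061, 0.011, 0.028, 0.085], [0.001, -0.292, 0.088, -0.091, 0.017, 0.042, 0.085], [0.001, -0.39, 0.117, -0.121, 0.022, 0.055, 0.085], [0.001, -0.487, 0.146, -0.151, 0.028, 0.069, 0.085], [0.002, -0.585, 0.175, -0.182, 0.034, 0.083, 0.085], [0.002, -0.682, 0.205, -0.212, 0.039, 0.097, 0.085], [0.002, -0.682, 0.205, -0.212, 0.039, 0.097, 0.085] ]
deg/row 5.829604246014781 mm/row 33.77237767556885
```

move_arm([
  [0,-0.097,0.029,-0.03,0.006,0.014,0.0],
  [0.001,-0.195,0.058,-0.061,0.011,0.028,0.0],
  [0.001,-0.292,0.088,-0.091,0.017,0.042,0.0],
  [0.001,-0.39,0.117,-0.121,0.022,0.055,0.0],
  [0.001,-0.487,0.146,-0.151,0.028,0.069,0.0],
  [0.002,-0.585,0.175,-0.182,0.034,0.083,0.0],
  [0.002,-0.682,0.205,-0.212,0.039,0.097,0.0],
  [0.002,-0.682,0.205,-0.212,0.039,0.097,0.0],
])

```text
clock: 9.32
eef_pos: [506.3, -212.1, 257.8]
tcp_rot: [-3.136, 0.818, 1.386]
contact_force: [-0.3, -0.8, -3.3]
opening: 0.142
grasp_force: 88.2
```

Run:
```python
from kin import *; from h import *
log();p,T=now(); pf=rack+RY*(28+40)+Z*90
rows(p,T,pf+Z*60,F,4,1)
ims=[snap(n,n+'5')['im'] for n in('scene','side')]
z=lambda i:cv2.resize(i[:,:,::-1],None,fx=4,fy=4,interpolation=cv2.INTER_CUBIC)
cv2.imwrite('pics/c4.png',np.hstack([z(ims[0][120:260,170:270]),z(ims[1][200:340,275:375])]))
```

```text
9.325 [ 0.034  0.352  1.875 -0.837  1.279  0.628] [ 506.3 -212.1  257.8] [-3.136  0.818  1.386] [-0.3 -0.8 -3.3] 0.142
[ [-0.001, -0.001, 0.001, 0.02, 0.0, 0.019, 0.085], [-0.002, -0.001, 0.001, 0.039, 0.001, 0.037, 0.085], [-0.002, -0.002, 0.002, 0.059, 0.001, 0.056, 0.085], [-0.003, -0.003, 0.002, 0.078, 0.001, 0.074, 0.085], [-0.003, -0.003, 0.002, 0.078, 0.001, 0.074, 0.085] ]
deg/row 0.06902933115339463 mm/row 26.960788111335805
```

View pics/c4.png

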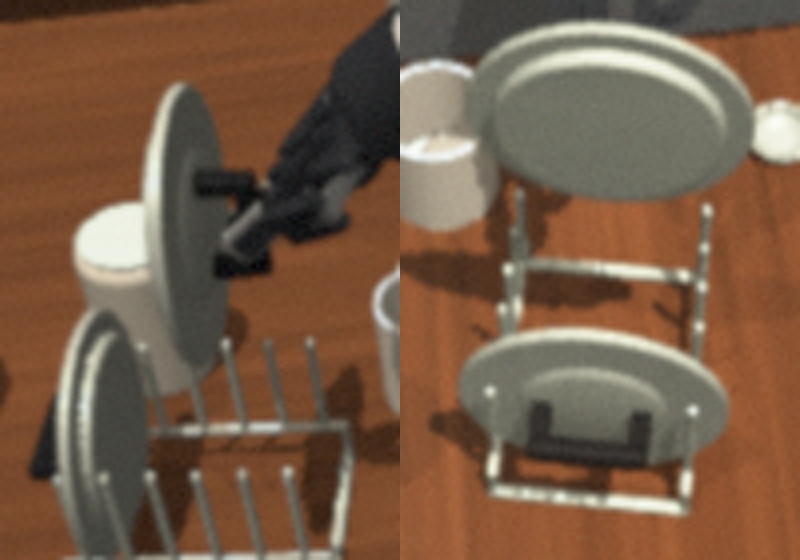

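The lid hangs upright above the slot. In the crop it is at (185,220) in the scene half and (610,110) in the side half, with its handle towards +y. I'll measure its plane and centre against the slot before lowering.

Run:
```python
from kin import *; from h import *
np.set_printoptions(precision=3,suppress=True)
c=load('side5');im=c['im'];P=cloud(c)
hsv=cv2.cvtColor(im,cv2.COLOR_RGB2HSV)
x0,y0=275,200
# plug face seed
S=P[200+22:200+42,275+55:275+80].reshape(-1,3);m=S.mean(0);n=np.linalg.svd(S-m)[2][2];n*=np.sign(n@RY)
r=P-m;dist=r@n
m2=(np.abs(dist)<7)&(np.linalg.norm(r,axis=2)<110)&(P[...,2]>150); 
S=P[m2];print('n',n,'seed',m,'count',m2.sum(),'hist',np.histogram(dist[m2],14)[0])
print('angle elev deg',np.degrees(np.arcsin(n[2])),'yaw vs RY deg',np.degrees(np.arctan2(n[0],n[1])-np.arctan2(RY[0],RY[1])))
D=P-(rack+Z*90)
k=(P[...,2]>150)&(np.abs(D@RX)<110)&(D@RY>0)&(D@RY<60)
k=k.astype(np.uint8);k=cv2.morphologyEx(k,cv2.MORPH_OPEN,np.ones((3,3)))
cs=max(cv2.findContours(k,0,1)[0],key=cv2.contourArea);h=cv2.convexHull(cs)[:,0];print('bbox',cv2.boundingRect(h))
T=np.array(c['T'])
for off in (8,):   # flange underside plane: 8 mm from plug face towards handle
    rr=ray(c,h)@T[:3,:3].T;o=T[:3,3];q=m+n*off
    W=o+rr*(((q-o)@n)/(rr@n))[:,None]
    X=(W-rack)@RX;Zz=W[:,2];A=np.c_[2*X,2*Zz,np.ones(len(X))];s=np.linalg.lstsq(A,X**2+Zz**2,rcond=None)[0]
    ctr_y=None
    print('centre rackx',s[0],'z',s[1],'r',np.sqrt(s[2]+s[0]**2+s[1]**2))
    cy=((q-(rack+RX*s[0]+Z*s[1]))@n)/(n@RY);print('rack y of flange underside',cy)
p,_=now();print('tcp in rack',(p-rack)@RX,(p-rack)@RY,p[2])
# same for rack lid as a check: clear view
```

```text
n [0.094 0.863 0.496] seed [ 532.48  -265.05   270.731] count 526 hist [61  3 64  5 63 11 56 15 53 29 38 47 22 59]
angle elev deg 29.757130561206118 yaw vs RY deg -4.580074219899996
bbox (291, 206, 73, 45)
centre rackx 60.80656882404539 z 82.9640699464886 r 355.18215602598
rack y of flange underside 140.53920478774634
tcp in rack 0.0021142759940300238 69.71879051177145 259.8681833460492
```

Run:
```python
from kin import *; from h import *
np.set_printoptions(precision=1,suppress=True)
def proj(c,X):
    T=np.array(c['T']);q=(X-T[:3,3])@T[:3,:3];s=q[:,:2]/q[:,2:];s=s*(1+float(c['k1'])*(s**2).sum(1,keepdims=True));K=c['K'];return s*[K[0,0],K[1,1]]+[K[0,2],K[1,2]]
t=np.linspace(0,2*np.pi,200)[:,None]
for tilt in(-4,0,4):
  n=RY*np.cos(np.radians(tilt))+Z*np.sin(np.radians(tilt)); up=np.cross(RX,n)
  ctr=rack+RY*69.7+Z*259.9-n*40
  for f,o in(('scene5',(170,120)),('side5',(275,200))):
    for off in(0,6):
      u=proj(load(f),ctr+n*off+82*(np.cos(t)*RX+np.sin(t)*up)); u4=(u-o)*4
      print(tilt,f,off,'crop bbox',u4.min(0),u4.max(0),'top/bot pt',u4[u4[:,1].argmin()],u4[u4[:,1].argmax()])
```

```text
-4 scene5 0 crop bbox [155.5  73.3] [214.7 358.9] top/bot pt [186.2  73.3] [183.4 358.9]
-4 scene5 6 crop bbox [167.2  73.7] [224.3 359.1] top/bot pt [197.   73.7] [194.  359.1]
-4 side5 0 crop bbox [60.4 16.3] [354.1 207.6] top/bot pt [193.1  16.3] [224.4 207.6]
-4 side5 6 crop bbox [61.9  8.1] [354.5 199.5] top/bot pt [194.2   8.1] [225.3 199.5]
0 scene5 0 crop bbox [149.1  77.5] [221.3 362.4] top/bot pt [178.3  77.5] [191.5 362.4]
0 scene5 6 crop bbox [160.6  77.3] [230.9 362.1] top/bot pt [188.9  77.3] [201.9 362.1]
0 side5 0 crop bbox [60.5 28. ] [353.7 202.5] top/bot pt [187.1  28. ] [225.2 202.5]
0 side5 6 crop bbox [62.1 19.1] [354.1 194. ] top/bot pt [188.2  19.1] [226. 194.]
4 scene5 0 crop bbox [141.9  82.1] [229.5 365.5] top/bot pt [172.1  82.1] [199.8 365.5]
4 scene5 6 crop bbox [153.2  81.3] [238.9 364.7] top/bot pt [182.5  81.3] [210.1 364.7]
4 side5 0 crop bbox [60.7 39.8] [353.3 196.8] top/bot pt [186.   39.8] [230.2 196.8]
4 side5 6 crop bbox [62.2 30.4] [353.8 188. ] top/bot pt [187.1  30.4] [231.1 188. ]
```

The lid outline in both views matches a tilt near 0°, with its centre within 2–3 mm of the predicted slot position. I'll lower it into the mouth of the slot.

move_arm([
  [0,0,0,0.015,0,0.014,0.0],
  [0,0,0,0.035,0,0.033,0.0],
  [0,0,0,0.053,0,0.05,0.0],
  [0,0,0,0.067,0,0.063,0.0],
  [0,0,0,0.075,0,0.07,0.0],
  [0,0,0,0.075,0,0.07,0.0],
])

```text
clock: 10.18
eef_pos: [508.4, -211.2, 158.0]
tcp_rot: [3.139, 0.817, 1.381]
contact_force: [0.6, -0.2, -2.2]
opening: 0.146
grasp_force: 88.2
```

Run:
```python
from kin import *; from h import *
s=log();p,T=now();print('tcp in rack',(p-rack)@RX,(p-rack)@RY,p[2], s['wrist_torque'])
ims=[snap(n,n+'6')['im'] for n in('scene','side')]
z=lambda i:cv2.resize(i[:,:,::-1],None,fx=4,fy=4,interpolation=cv2.INTER_CUBIC)
cv2.imwrite('pics/c5.png',np.hstack([z(ims[0][130:270,170:270]),z(ims[1][200:340,275:375])]))
pf=rack+RY*69.7+Z*90; rows(p,T,pf,F,5,1)
```

```text
10.175 [ 0.035  0.502  1.926 -0.896  1.145  0.797] [ 508.4 -211.2  158. ] [3.139 0.817 1.381] [ 0.6 -0.2 -2.2] 0.146
tcp in rack 0.9036648771301916 69.89538525680629 157.97654430987532 [ 0.67757001 -0.14822235 -0.04246401]
[ [0.0, -0.001, -0.0, 0.01, -0.0, 0.009, 0.085], [0.001, -0.002, -0.0, 0.02, -0.0, 0.019, 0.085], [0.001, -0.002, -0.001, 0.03, -0.001, 0.028, 0.085], [0.001, -0.003, -0.001, 0.04, -0.001, 0.037, 0.085], [0.001, -0.004, -0.001, 0.049, -0.001, 0.047, 0.085], [0.001, -0.004, -0.001, 0.049, -0.001, 0.047, 0.085] ]
deg/row 0.046870852831471035 mm/row 13.596566275234613
```

View pics/c5.png

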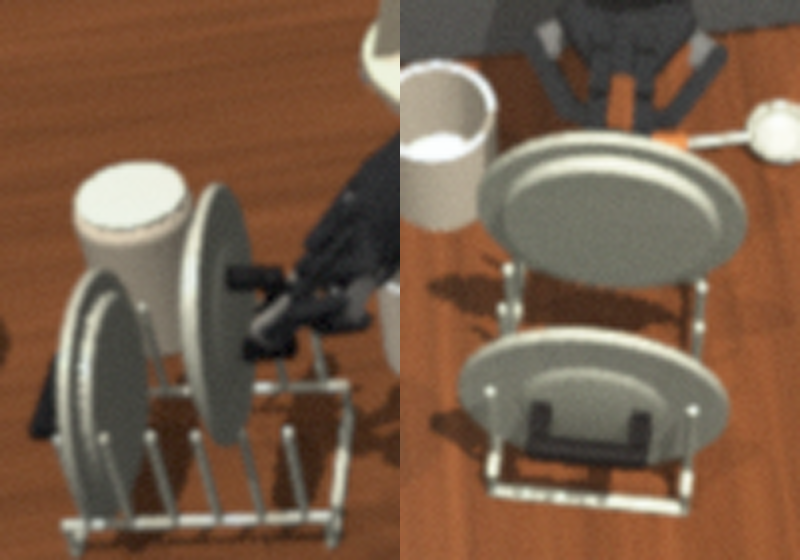

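The lid's lower edge, at (225,440), enters between the y=14 and y=42 tines, whose tips are at (195,435) and (241,435) in the crop. That is the slot I wanted. I'll lower further while watching the force.

move_arm([
  [0,0,0,0.01,0,0.009,0.0],
  [0,0,0,0.02,0,0.019,0.0],
  [0,0,0,0.03,0,0.028,0.0],
  [0,0,0,0.038,0,0.036,0.0],
  [0,0,0,0.042,0,0.04,0.0],
  [0,0,0,0.042,0,0.04,0.0],
])

```text
clock: 11.02
eef_pos: [508.4, -211.8, 100.1]
tcp_rot: [3.139, 0.817, 1.381]
contact_force: [-1.0, -1.0, -1.9]
opening: 0.149
grasp_force: 88.2
```

move_arm([
  [0,0,0,0.001,0,0.001,0.0],
  [0,0,0,0.002,0,0.002,0.0],
  [0,0,0,0.003,0,0.003,0.0],
  [0,0,0,0.003,0,0.003,0.0],
])

```text
clock: 11.52
eef_pos: [508.6, -211.9, 96.3]
tcp_rot: [3.138, 0.817, 1.38]
contact_force: [0.7, -0.3, -2.7]
opening: 0.146
grasp_force: 88.2
```

move_arm([
  [0,0,0,0.001,0,0.001,0.0],
  [0,0,0,0.002,0,0.002,0.0],
  [0,0,0,0.003,0,0.003,0.0],
  [0,0,0,0.003,0,0.003,0.0],
])

```text
clock: 12.02
eef_pos: [508.3, -212.1, 92.1]
tcp_rot: [3.138, 0.818, 1.38]
contact_force: [-1.6, -0.3, 0.0]
opening: 0.145
grasp_force: 88.5
```

move_arm([
  [0,0,0,0.001,0,0.001,0.0],
  [0,0,0,0.002,0,0.001,0.0],
  [0,0,0,0.002,0,0.001,0.0],
])

```text
clock: 12.4
eef_pos: [507.9, -212.0, 90.8]
tcp_rot: [3.139, 0.82, 1.379]
contact_force: [-4.8, 0.5, 6.7]
opening: 0.148
grasp_force: 89.2
```

move_arm([
  [0,0,0,0,-0.001,0,0.0],
  [0,0,0,0.0005,-0.002,0.0005,0.0],
  [0,0,0,0.001,-0.002,0.001,0.0],
  [0,0,0,0.001,-0.002,0.001,0.0],
])

```text
clock: 12.9
eef_pos: [507.3, -211.5, 90.1]
tcp_rot: [3.136, 0.82, 1.379]
contact_force: [-3.2, 2.2, 14.0]
opening: 0.141
grasp_force: 90.3
```

Run:
```python
from kin import *; from h import *
s=log();p,T=now();print('tcp in rack',(p-rack)@RX,(p-rack)@RY,p[2], s['wrist_torque'])
```

```text
12.9 [ 0.036  0.618  1.944 -0.953  1.066  0.919] [ 507.3 -211.5   90.1] [3.136 0.82  1.379] [-3.2  2.2 14. ] 0.141
tcp in rack -0.0700150356522542 69.3639565047478 90.10552984886745 [-1.28129219  0.35300883 -0.36347507]
```

move_arm([
  [0,0,0,-0.0005,0,-0.0005,0.0],
  [0,0,0,-0.0005,0,-0.0005,0.02],
  [0,0,0,-0.0005,0,-0.0005,0.03],
  [0,0,0,-0.0005,0,-0.0005,0.045],
  [0,0,0,-0.0005,0,-0.0005,0.045],
  [0,0,0,-0.0005,0,-0.0005,0.045],
])

```text
clock: 13.65
eef_pos: [506.7, -211.0, 89.1]
tcp_rot: [3.138, 0.817, 1.38]
contact_force: [-0.2, -0.6, 0.1]
opening: 0.531
grasp_force: 0.0
```

Run:
```python
from kin import *; from h import *
s=log(); P=fit(); p,T=now(); q=s['qpos']
for k in(30,60,90,120,150): 
    r=ik(p-aF*k,T,P,1,q0=q); print(k,(p-aF*k).round(),r)
```

```text
13.65 [ 0.036  0.619  1.945 -0.95   1.064  0.918] [ 506.7 -211.    89.1] [3.138 0.817 1.38 ] [-0.2 -0.6  0.1] 0.531
30 [ 511. -189.  110.] [array([ 0.07668159,  0.58762756,  1.93055775, -0.90498794,  1.10914958,
        0.89288631])]
60 [ 515. -168.  130.] [array([ 0.11437874,  0.55889139,  1.91308898, -0.86487348,  1.15598563,
        0.86929069])]
90 [ 519. -146.  150.] [array([ 0.15121006,  0.53270982,  1.89225057, -0.82845313,  1.20476217,
        0.84807072])]
120 [ 523. -125.  171.] [array([ 0.18710872,  0.50922965,  1.86813336, -0.79560345,  1.25508299,
        0.829109  ])]
150 [ 527. -103.  191.] [array([ 0.22202082,  0.48855807,  1.84082938, -0.76614926,  1.30658392,
        0.81222556])]
```

Contact force is back to zero. Next I back out along the tool axis.

move_arm([
  [0,0,0,0,0,-0.01,0.045],
  [0,0,0,0,0,-0.03,0.045],
  [0,0,0,0,0,-0.06,0.045],
  [0,0,0,0,0,-0.09,0.045],
  [0,0,0,0,0,-0.12,0.045],
  [0,0,0,0,0,-0.15,0.045],
  [0,0,0,0,0,-0.17,0.045],
  [0,0,0,0,0,-0.17,0.045],
])

```text
clock: 14.65
eef_pos: [530.5, -88.0, 206.6]
tcp_rot: [3.135, 0.816, 1.379]
contact_force: [-0.9, -0.5, 0.1]
opening: 0.524
grasp_force: 0.0
```

Run:
```python
from kin import *; from h import *
np.set_printoptions(precision=1,suppress=True)
log()
def proj(c,X):
    T=np.array(c['T']);q=(X-T[:3,3])@T[:3,:3];s=q[:,:2]/q[:,2:];s=s*(1+float(c['k1'])*(s**2).sum(1,keepdims=True));K=c['K'];return s*[K[0,0],K[1,1]]+[K[0,2],K[1,2]]
for n in('scene','side','wrist'):
    c=snap(n,n+'7'); P=cloud(c)
    D=P-(rack+Z*90);X,Y=D@RX,D@RY
    for nm,lo_,hi_ in(('new',5,45),('old',-75,-35)):
        m=(np.abs(X)<90)&(Y>lo_)&(Y<hi_)&(P[...,2]>120)&(c['d']>0)
        if m.sum()>30: print(n,nm,m.sum(),'zmax',np.percentile(P[m][:,2],98),'Y at z>150',np.median(Y[m&(P[...,2]>150)]),'Y at 120-140',np.median(Y[m&(P[...,2]<140)]),'X mid',(X[m].min()+X[m].max())/2)
# station / side pictures: change before vs after (excluding arm)
a=load('side0')['im'].astype(int);b=load('side7')['im'].astype(int)
d=(np.abs(a-b).max(2)>60).astype(np.uint8);d=cv2.morphologyEx(d,cv2.MORPH_OPEN,np.ones((3,3)))
k,_,st,_=cv2.connectedComponentsWithStats(d);print(st[1:][st[1:,4]>25])
p,T=now()
cov=np.array([605.5,261.5,120]);sx=np.array([.043,-.999,0])
Tc=frame(-Z,[0.999,.043,0]); P5=fit(); s=ik(cov+Z*19+sx*-40,Tc,P5,20);print('ik',s)
rows(p,T,cov-sx*10+Z*150,Tc,8,0)
```

```text
14.65 [ 0.2  0.5  1.8 -0.7  1.3  0.8] [530.5 -88.  206.6] [3.1 0.8 1.4] [-0.9 -0.5  0.1] 0.524
scene new 381 zmax 172.0461889874486 Y at z>150 35.10281306827288 Y at 120-140 36.18903337607501 X mid 1.771571367784098
scene old 489 zmax 171.6580486876811 Y at z>150 -53.72652968346797 Y at 120-140 -46.48926365245021 X mid 2.61729290136482
side new 713 zmax 170.71560820761718 Y at z>150 31.765713966332353 Y at 120-140 26.002396644208616 X mid 1.0603801064123957
side old 682 zmax 171.34950906727067 Y at z>150 -56.39975907906975 Y at 120-140 -57.37795845339051 X mid 0.7718459140305356
wrist new 6419 zmax 169.29854073980985 Y at z>150 34.92601978308812 Y at 120-140 35.079860565184546 X mid 0.1782544136521267
wrist old 1741 zmax 170.60425181973358 Y at z>150 -54.97947218335393 Y at 120-140 -54.99842260292493 X mid -1.0974046548414478
[[    0     0    76   207 12846]
 [   77     0    29    25   437]
 [   94     0    41   114  2215]
 [  267     0    26     6   132]
 [  233     7    37     7   173]
 [  263     9   111   103  3262]
 [  160    12    18     6    96]
 [  264    38    74    34  1219
[... 588 characters left out ...]
   976]
 [  338   271     9    10    45]
 [   23   290    10    19   119]
 [    6   369    21    23   196]
 [   52   371    39    15   284]
 [  107   386    16    14    69]]
ik [array([0.5, 0.5, 1.6, 0. , 1. , 0.4])]
[ [-0.012, 0.102, -0.027, 0.026, 0.001, -0.039, 0.085], [-0.023, 0.203, -0.055, 0.051, 0.002, -0.078, 0.085], [-0.035, 0.305, -0.082, 0.077, 0.003, -0.118, 0.085], [-0.047, 0.407, -0.109, 0.103, 0.004, -0.157, 0.085], [-0.058, 0.509, -0.137, 0.128, 0.005, -0.196, 0.085], [-0.07, 0.61, -0.164, 0.154, 0.005, -0.235, 0.085], [-0.081, 0.712, -0.191, 0.179, 0.006, -0.274, 0.085], [-0.093, 0.814, -0.219, 0.205, 0.007, -0.314, 0.085] ]
deg/row 6.07171880003549 mm/row 46.838077601811335
```

The new lid stands vertical in its slot with its top at z = 172 mm, the same as the old lid, which hasn't moved. Now the cover.

move_arm([
  [-0.012,0.102,-0.027,0.026,0.001,-0.039,0.0],
  [-0.023,0.203,-0.055,0.051,0.002,-0.078,0.0],
  [-0.035,0.305,-0.082,0.077,0.003,-0.118,0.0],
  [-0.047,0.407,-0.109,0.103,0.004,-0.157,0.0],
  [-0.058,0.509,-0.137,0.128,0.005,-0.196,0.0],
  [-0.07,0.61,-0.164,0.154,0.005,-0.235,0.0],
  [-0.085,0.74,-0.2,0.187,0.006,-0.285,0.0],
  [-0.093,0.814,-0.219,0.205,0.007,-0.314,0.0],
])

```text
clock: 15.8
eef_pos: [605.7, 273.2, 270.8]
tcp_rot: [3.141, -0.003, 1.614]
contact_force: [-0.1, -0.6, -0.4]
opening: 0.002
grasp_force: 0.0
```

Run:
```python
from kin import *; from h import *
log();p,T=now();c=snap('side','s8');P=cloud(c)
cov=np.array([605.5,261.5,120]);sx=np.array([.043,-.999,0]);Tc=frame(-Z,[0.999,.043,0])
rows(p,T,cov-sx*10+Z*144,Tc,4,1)
print('drag 10mm in tool (Tc) axes',Tc.inv().apply(sx*10))
```

```text
15.8 [0.42  0.396 1.523 0.003 1.221 0.376] [605.7 273.2 270.8] [ 3.141e+00 -3.000e-03  1.614e+00] [-0.1 -0.6 -0.4] 0.002
[ [0.0, -0.001, 0.0, -0.0, -0.0, 0.002, 0.085], [0.0, -0.002, 0.0, -0.001, -0.0, 0.003, 0.085], [0.001, -0.003, 0.0, -0.001, -0.001, 0.005, 0.085], [0.001, -0.003, 0.001, -0.002, -0.001, 0.007, 0.085], [0.001, -0.003, 0.001, -0.002, -0.001, 0.007, 0.085] ]
deg/row 0.05077642934547923 mm/row 1.747810815780384
drag 10mm in tool (Tc) axes [-9.99924997e+00  6.75073113e-16  0.00000000e+00]
```

move_arm([
  [0,0,0,0,0,0.03,0.0],
  [0,0,0,0,0,0.07,0.0],
  [0,0,0,0,0,0.1,0.0],
  [0,0,0,0,0,0.118,0.0],
  [0,0,0,0,0,0.126,0.0],
  [0,0,0,0,0,0.128,0.0],
  [0,0,0,0,0,0.129,0.0],
  [0,0,0,0,0,0.129,0.0],
])

```text
clock: 16.85
eef_pos: [605.8, 272.5, 142.9]
tcp_rot: [3.139, -0.001, 1.614]
contact_force: [0.3, 0.5, -0.6]
opening: -0.0
grasp_force: 0.0
```

move_arm([
  [0,0,0,0,0,0.001,0.0],
  [0,0,0,0,0,0.002,0.0],
  [0,0,0,0,0,0.002,0.0],
])

```text
clock: 17.23
eef_pos: [605.3, 272.3, 140.0]
tcp_rot: [3.141, -0.0, 1.614]
contact_force: [0.7, -0.1, -0.4]
opening: 0.003
grasp_force: 0.0
```

move_arm([
  [0,0,0,0,0,0.001,0.0],
  [0,0,0,0,0,0.002,0.0],
  [0,0,0,0,0,0.002,0.0],
])

```text
clock: 17.6
eef_pos: [605.5, 272.3, 138.8]
tcp_rot: [3.14, -0.001, 1.614]
contact_force: [-1.5, -0.9, 6.7]
opening: 0.001
grasp_force: 3.3
```

move_arm([
  [0,0,0,0,0,0.0005,0.0],
  [0,0,0,0,0,0.001,0.0],
  [0,0,0,-0.005,0,0.001,0.0],
  [0,0,0,-0.012,0,0.001,0.0],
  [0,0,0,-0.02,0,0.001,0.0],
  [0,0,0,-0.02,0,0.001,0.0],
])

```text
clock: 18.35
eef_pos: [606.4, 252.2, 138.7]
tcp_rot: [3.14, -0.001, 1.614]
contact_force: [-6.2, -2.1, 14.6]
opening: -0.003
grasp_force: 7.0
```

```bash
cat >> h.py <<'E'
def cover(f):
    c=snap('scene',f);hsv=cv2.cvtColor(c['im'],cv2.COLOR_RGB2HSV);m=((hsv[...,2]>190)&(hsv[...,1]<30)).astype(np.uint8);m[:190]=0;m[245:]=0;m[:,:340]=0;m[:,480:]=0
    W=onz(c,np.argwhere(m>0)[:,::-1],120);s=W@np.array([.043,-.999,0]);print('cover along sx',np.percentile(s,[2,50,98]),m.sum())
E
python3 - <<'E'
from h import *
log();cover('sc9')
c=load('scene0');hsv=cv2.cvtColor(c['im'],cv2.COLOR_RGB2HSV);m=((hsv[...,2]>190)&(hsv[...,1]<30)).astype(np.uint8);m[:190]=0;m[245:]=0;m[:,:340]=0;m[:,480:]=0
print(np.percentile(onz(c,np.argwhere(m>0)[:,::-1],120)@np.array([.043,-.999,0]),[2,50,98]),m.sum())
E
```

```text
18.35 [0.392 0.515 1.651 0.    0.973 0.348] [606.4 252.2 138.7] [ 3.140e+00 -1.000e-03  1.614e+00] [-6.2 -2.1 14.6] -0.003
cover along sx [-278.12168795 -187.5769879   -59.43501176] 1040
[-298.79679201 -230.01136987  -67.14125941] 1524
```

The cover follows: its left edge moved about 20 mm. Dragging the rest.

move_arm([
  [0,0,0,-0.008,-0.0005,0,0.0],
  [0,0,0,-0.018,-0.0005,0,0.0],
  [0,0,0,-0.028,-0.0005,0,0.0],
  [0,0,0,-0.038,-0.0005,0,0.0],
  [0,0,0,-0.048,-0.0005,0,0.0],
  [0,0,0,-0.057,-0.0005,0,0.0],
  [0,0,0,-0.06,-0.0005,0,0.0],
])

```text
clock: 19.27
eef_pos: [609.2, 192.7, 138.7]
tcp_rot: [3.139, -0.002, 1.614]
contact_force: [-3.2, 1.5, 12.6]
opening: -0.003
grasp_force: 6.0
```

move_arm([
  [0,0,0,-0.008,0,0,0.0],
  [0,0,0,-0.016,0,0,0.0],
  [0,0,0,-0.024,0,0,0.0],
  [0,0,0,-0.032,0,0,0.0],
  [0,0,0,-0.038,0,0,0.0],
  [0,0,0,-0.042,0,0,0.0],
  [0,0,0,-0.045,0,0,0.0],
])

```text
clock: 20.15
eef_pos: [611.8, 148.8, 138.8]
tcp_rot: [3.137, -0.003, 1.614]
contact_force: [-1.3, 6.7, 9.2]
opening: -0.001
grasp_force: 4.8
```

move_arm([
  [0,0,0,-0.002,0,0,0.0],
  [0,0,0,-0.004,0,0,0.0],
  [0,0,0,-0.004,0,0,0.0],
])

```text
clock: 20.52
eef_pos: [612.0, 144.7, 138.7]
tcp_rot: [3.137, -0.003, 1.614]
contact_force: [0.1, 5.1, 9.8]
opening: -0.002
grasp_force: 4.9
```

Run:
```python
from h import *
log();cover('sc10')
```

```text
20.525 [0.229 0.476 1.719 0.002 0.942 0.185] [612.  144.7 138.7] [ 3.137e+00 -3.000e-03  1.614e+00] [0.1 5.1 9.8] -0.002
cover along sx [-267.69028664 -107.79388206  -52.46060118] 1349
```

move_arm([
  [0,0,0,0,0,0.0005,0.0],
  [0,0,0,-0.004,0,0.0005,0.0],
  [0,0,0,-0.008,0,0.0005,0.0],
  [0,0,0,-0.01,0,0.0005,0.0],
  [0,0,0,-0.01,0,0.0,0.0],
  [0,0,0,-0.01,0,-0.01,0.0],
  [0,0,0,-0.01,0,-0.05,0.0],
  [0,0,0,-0.01,0,-0.1,0.0],
])

```text
clock: 21.58
eef_pos: [609.9, 133.0, 237.2]
tcp_rot: [-3.14, 0.0, 1.614]
contact_force: [1.0, 1.2, 0.4]
opening: -0.002
grasp_force: 0.0
```

move_arm([
  [0,0,0,0,0,-0.04,0.0],
  [0,0,0,0.04,0,-0.08,0.0],
  [0,0,0,0.09,0,-0.12,0.0],
  [0,0,0,0.14,0,-0.15,0.0],
  [0,0,0,0.18,0,-0.16,0.0],
  [0,0,0,0.2,0,-0.16,0.0],
  [0,0,0,0.2,0,-0.16,0.0],
])

```text
clock: 22.45
eef_pos: [601.5, 333.5, 395.9]
tcp_rot: [-3.141, 0.001, 1.616]
contact_force: [0.1, -0.0, -0.6]
opening: -0.003
grasp_force: 0.0
```

Run:
```python
from kin import *; from h import *
np.set_printoptions(precision=1,suppress=True)
log()
sx=np.array([.043,-.999,0]);sy=np.array([.999,.043,0])
for n in('scene','side','wrist'):
    c=snap(n,n+'11');hsv=cv2.cvtColor(c['im'],cv2.COLOR_RGB2HSV)
    v,u=np.mgrid[0:400,0:640];W=onz(c,np.c_[u.ravel(),v.ravel()],120).reshape(400,640,3);a,b=W@sx,W@sy
    line=(np.abs(b-(np.array([605.5,261.5,0])@sy))<25)&(a>-335)&(a<-60)
    V=hsv[...,2].astype(float)
    w=line&(hsv[...,2]>185)&(hsv[...,1]<30)
    print(n,'white along sx',np.percentile(a[w],[1,50,99]) if w.any() else None,w.sum(),'profile',[int(np.median(V[line&(np.abs(a-k)<6)])) if (line&(np.abs(a-k)<6)).any() else -1 for k in range(-330,-50,15)])
    P=cloud(c);D=P-(rack+Z*90);X,Y=D@RX,D@RY
    for nm,l,h in(('new',5,45),('old',-75,-35)):
        m=(np.abs(X)<90)&(Y>l)&(Y<h)&(P[...,2]>120)&(c['d']>0)
        if m.sum()>30: print(n,nm,m.sum(),'zmax',np.percentile(P[m][:,2],98),np.median(Y[m]))
def diff(n,A,B,boxes):
    a=load(A)['im'].astype(int);b=load(B)['im'].astype(int)
    for k,(x0,y0,x1,y1) in boxes.items(): print(n,k,round(float((np.abs(a-b).max(2)[y0:y1,x0:x1]>50).mean()),3))
diff('side','side0','side11',dict(mug=(258,215,302,256),spoon=(313,225,382,243),tin=(236,277,275,327),mills=(400,158,432,243),jam=(388,245,420,282),redlid=(205,123,254,157)))
diff('scene','scene0','scene11',dict(mug=(262,183,295,226),spoon=(283,230,312,283),tin=(188,170,222,215),mills=(288,265,372,330),jam=(228,278,264,325)))
```

```text
22.45 [ 0.5  0.4  1.3 -0.   1.5  0.5] [601.5 333.5 395.9] [-3.1  0.   1.6] [ 0.1 -0.  -0.6] -0.003
scene white along sx [-269.9 -142.8  -62.1] 925 profile [147, 126, 89, 92, 169, 240, 133, 228, 232, 135, 243, 243, 243, 243, 244, 244, 244, 244, 244]
scene new 380 zmax 172.5463227584961 35.833918873049846
scene old 491 zmax 171.75677086323702 -52.730762063892804
side white along sx [-258.2 -148.3  -61.6] 676 profile [174, 130, 81, 132, 119, 219, 252, 232, 249, 252, 253, 253, 253, 253, 253, 253, 253, 253, 253]
side new 710 zmax 170.37587629536372 30.28503011899999
side old 685 zmax 171.66596005661103 -56.9706189054084
wrist white along sx [-333.9 -281.8 -211.5] 3606 profile [214, 212, 254, 254, 231, 254, 222, 254, 234, 83, 82, 82, 82, 20, 19, 19, 19, 21, 22]
side mug 0.003
side spoon 0.0
side tin 0.0
side mills 0.0
side jam 0.0
side redlid 0.402
scene mug 0.0
scene spoon 0.0
scene tin 0.002
scene mills 0.0
scene jam 0.0
```

Run:
```python
from h import *
np.set_printoptions(precision=1,suppress=True)
sx=np.array([.043,-.999,0]);sy=np.array([.999,.043,0])
for n,lo,hi in(('side0',-230,-150),('side11',-110,-20),('scene0',-230,-150),('scene11',-110,-20)):
    c=load(n);V=cv2.cvtColor(c['im'],cv2.COLOR_RGB2HSV)
    v,u=np.mgrid[0:400,0:640];W=onz(c,np.c_[u.ravel(),v.ravel()],120).reshape(400,640,3);a,b=W@sx,W@sy
    L=(np.abs(b-617)<25)
    print(n,[(k,int(np.median(V[L&(np.abs(a-k)<3)][:,2])),int(np.median(V[L&(np.abs(a-k)<3)][:,1]))) for k in range(lo,hi,5)])
for n in('side0','side11','scene0','scene11'):
    c=load(n);h=cv2.cvtColor(c['im'],cv2.COLOR_RGB2HSV);m=(h[...,1]>200)&((h[...,0]<4)|(h[...,0]>176))&(h[...,2]>90)
    m[:, :]&=True
    z=np.zeros_like(m); 
    if 'side' in n: z[110:165,195:262]=1
    else: z[140:165,360:425]=1
    w=np.argwhere(m&z); print(n,'red',len(w),w.min(0),w.max(0))
```

```text
side0 [(-230, 246, 7), (-225, 246, 7), (-220, 246, 7), (-215, 246, 7), (-210, 246, 7), (-205, 246, 7), (-200, 246, 7), (-195, 246, 7), (-190, 246, 7), (-185, 246, 7), (-180, 246, 8), (-175, 244, 8), (-170, 228, 10), (-165, 161, 15), (-160, 133, 29), (-155, 140, 25)]
side11 [(-110, 253, 3), (-105, 253, 3), (-100, 253, 3), (-95, 253, 3), (-90, 253, 3), (-85, 253, 3), (-80, 253, 3), (-75, 253, 3), (-70, 253, 3), (-65, 253, 3), (-60, 252, 3), (-55, 244, 5), (-50, 207, 7), (-45, 192, 9), (-40, 192, 9), (-35, 192, 9), (-30, 191, 8), (-25, 192, 9)]
scene0 [(-230, 244, 7), (-225, 244, 6), (-220, 244, 7), (-215, 244, 7), (-210, 244, 7), (-205, 244, 7), (-200, 244, 7), (-195, 244, 7), (-190, 244, 6), (-185, 244, 7), (-180, 244, 7), (-175, 244, 7), (-170, 233, 6), (-165, 144, 19), (-160, 137, 26), (-155, 142, 23)]
scene11 [(-110, 244, 7), (-105, 244, 7), (-100, 244, 7), (-95, 244, 7), (-90, 244, 7), (-85, 244, 7), (-80, 244, 7), (-75, 244, 7), (-70, 244, 7), (-65, 244, 7), (-60, 244, 7), (-55, 241, 7), (-50, 175, 10), (-45, 161, 11), (-40, 163, 11), (-35, 163, 11), (-30, 162, 11), (-25, 162, 11)]
side0 red 1097 [124 206] [156 252]
side11 red 1051 [124 206] [156 252]
scene0 red 234 [148 374] [160 413]
scene11 red 215 [148 374] [160 413]
```

Run:
```python
from h import *
sx=np.array([.043,-.999,0]);sy=np.array([.999,.043,0])
for n in('side0','side11','scene0','scene11'):
  c=load(n);V=cv2.cvtColor(c['im'],cv2.COLOR_RGB2GRAY).astype(np.float32)
  K=c['K'];T=np.array(c['T'])
  def samp(a,b):
    X=np.outer(a,sx)+b*sy+[0,0,120];q=(X-T[:3,3])@T[:3,:3];s=q[:,:2]/q[:,2:];s=s*(1+float(c['k1'])*(s**2).sum(1,keepdims=True));uv=(s*[K[0,0],K[1,1]]+[K[0,2],K[1,2]]).astype(np.float32)
    return cv2.remap(V,uv[None,:,0],uv[None,:,1],cv2.INTER_LINEAR)[0]
  a=np.arange(-320,-20,1.)
  for b in(600,617,634):
    s=samp(a,b);g=np.diff(cv2.GaussianBlur(s[None],(5,1),1)[0]);i=[k for k in range(2,len(g)-2) if abs(g[k])>4 and abs(g[k])==np.abs(g[max(0,k-6):k+7]).max()]
    print(n,b,[(int(a[k]),round(float(g[k]),1)) for k in i])
```

```text
side0 600 [(-318, -6.0), (-308, 12.4), (-170, -13.8)]
side0 617 [(-305, 15.4), (-167, -13.2)]
side0 634 [(-317, -5.9), (-303, 13.6), (-169, -13.4)]
side11 600 [(-314, -7.4), (-294, 7.1), (-256, 11.1), (-227, -11.0), (-216, 9.3), (-52, -8.0)]
side11 617 [(-315, -8.6), (-296, 7.1), (-258, 12.6), (-225, -9.9), (-215, 12.5), (-54, -9.5)]
side11 634 [(-314, -8.6), (-294, 8.6), (-262, 12.6), (-52, -7.5)]
scene0 600 [(-314, -9.9), (-305, 23.6), (-168, -17.0)]
scene0 617 [(-304, 22.4), (-168, -18.1)]
scene0 634 [(-305, 22.2), (-167, -18.9)]
scene11 600 [(-313, -8.7), (-300, 9.2), (-291, -6.5), (-187, 19.3), (-52, -14.2)]
scene11 617 [(-313, -8.5), (-299, 11.1), (-273, 13.9), (-243, -18.9), (-234, 11.7), (-204, -20.1), (-194, 12.1), (-52, -16.7)]
scene11 634 [(-312, -10.7), (-300, 13.6), (-292, -9.8), (-275, 20.7), (-234, 12.6), (-195, 12.3), (-52, -15.4)]
```

The recess runs from about −313 to −52 mm along the track, and the cover now fills −187 to −52, against the right end stop. The lid stands in its slot and the bystanders have not moved. Handing in.

```bash
python3 -c "
from rig import order; print(order.sign_off())"
```

```text
the job is handed in; nothing more can be done
None
```

The lid stands upright in the rack's y = +28 mm slot, the white cover is fully open against its right stop, and the job was handed in at about 22.6 s with the other items checked unmoved.

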